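# Build the first tier of a kiln setting

## Robot

A 7-joint arm with a two-finger parallel gripper is mounted at the origin on a cart in front of the work surface, level with it; the furniture and walls round the work are solid. World frame = base frame: x ahead of the robot, y to its left, z up, the work surface at z = 0. Lengths are in m, angles in rad, forces in N, time in s.
With the tool pointing down it reaches from about 0.425 to 0.95 m from the base axis. Payload 16.7 kg.
Tool frame: the origin (TCP) lies at the very end of the fingers, on their centre line; the grasp point (between the pads) lies 19 mm behind it; z points along the fingers, y is the direction in which the jaws open and shut (so a half turn about z gives the same grasp; the last joint's range is limited). The gripper opens to 94 mm and grips with 3 to 60 N. Pads are 16 mm wide; open, the fingers measure 119 mm over their backs; the gripper's body (75 mm by 177 mm) begins 78 mm behind the grasp point.
Start: joints at [0.986, 0.426, 0.074, 1.606, -0.034, 1.111, -0.067], TCP at [0.285, -0.612, 0.205] pointing down, gripper open.
Joint ranges: [-2.85, 2.85], [-0.5, 2.14], [-1.23, 1.37], [0.21, 2.46], [-1.02, 4.16], [0.16, 2.05], [-2.73, 2.73]. Speed limits (rad/s): [1.89, 1.89, 2.39, 2.39, 3.01, 3.01, 3.01].

## Interface

Orientations are given as a unit quaternion [x, y, z, w].
In Python, from workcell import env, viewer, nets gives the robot as it stands.
- The arm moves only by the tool arm_command, never from a script. Its argument "plan" is a list of rows, each an object with "fingers": the finger opening in cm, from 0 to 9.4; "linear": the shift along the tool's x, y, z in cm, a list of three; "dr": the turn, a rotation vector about the tool's x, y, z in degrees, a list of three. A call has 1 to 5 rows; each row is the pose to reach, as a shift and turn from the pose commanded when the call began, along the tool's axes at that moment; what a row does not reach only later rows make up. A row lasts 1/10 s, in which the tool goes at most 50 mm and 8.59 degrees, less where a joint would pass 70% of its speed; a pose out of reach is approached as far as the arm can. A call with a gripper value outside its range is refused whole. The fingers move at their own pace and stop on an object; "grip_force" is the grip in N (left out, the last holds). Time passes only in rows, so rows that repeat a pose let the fingers close. It gives the time, the measured TCP pose, the force and the opening at its end, in the units of the state.
- env.state(): the state, without advancing time (a new reading comes with each control period).
- viewer.get_image(name): name is "side" or "top" or "wrist"; returns the picture (384x512x3 uint8, red, green, blue); there is no depth.
- viewer.camera_info(name): a dict with "intrinsics" (3x3 intrinsics, pixels), "rvec" (rotation vector, rad) and "tvec" (3), from world to camera coordinates, as OpenCV has them. Camera axes: x right, y down, z forward; pixel columns grow to the right and rows downward; lengths in m; the calibration is good to about 2 mm. The wrist camera is an equidistant fisheye: a pixel r from the principal point sees the ray r / f radians off the axis. A picture is of the moment at which its call begins: read the wrist's pose just before it. camera_info takes no time and is no camera call; for the wrist camera it gives the pose at the moment of the call.
- env.close_job(): hands the job in, once; it reports no verdict.
Trained networks look in the newest picture that a camera, given by its name, has taken for a name from the list of things; names that differ only in an ending like _2 or _b are one class to them, and where a whole thing is asked for, a point or a joint stands for the part that bears it (a point fixed in the world has none). Each returns a list of dicts, best first, with "score" (0 to 1); they miss things now and then, are a little off and sometimes report something else, mostly with a low value. They report only what shows in the picture. A call takes as long as a camera call. They do not tell look-alikes from the thing itself.
- nets.outline_of(target, camera): "mask" (384x512 bool, what is visible of it) and "box" ([left, top, right, bottom] in pixels, round what is visible of it).
The state is a dict: "t": time; "joint_pos": joint angles; "joint_vel": joint speeds; "joint_efforts": joint torques, N m; "tcp_pos": TCP position; "ee_rot": TCP orientation; "wrist_force": force on the tool from outside, world axes, zero at the start; "torque": the same for the moment, N m; "opening": finger opening in m.
Only numpy, scipy, OpenCV 4.12 (cv2) and the standard library are available. Lean on these libraries where they do the work, as an engineer would, in place of code of your own. Each camera call takes 0.05 s, during which the arm holds its last target.

## Task

Build the first tier on the base of the small kiln: stand one of the three tall posts upright on the centre of each of the three dark pads, and stand the terracotta cup upright in the middle of the base, between the posts. Then lay the slotted kiln shelf on top of the three posts, flat, centred over the base and square to it, its slots running from the near pad towards the gap between the other two. Set the things down without dropping them, and leave the short square prop where it stands; it does not belong in this tier.

Things in the scene. Friction and masses are not known exactly. Their poses are not given: they have to be found in the camera images.
- kiln_base: round cream firebrick base of a small top-hat kiln in a metal band, 270 mm across, fixed, its flat top face 45 mm above the table. Origin: centre of its underside, on the table. Its x axis points from the near pad through the centre and between the other two pads; y to the left of that. Pads at (-75, 0), (45, 62), (45, -62) mm in this frame.
- pad_near: flat dark-brown setting pad, 44 mm across, 3 mm high, fixed on the kiln base (it moves with it), the lone one, 75 mm from the base's centre, on the robot's side, of the base's triangle of pads; origin: centre of its underside, on the base's top face; its top is 48 mm above the table.
- pad_left: flat dark-brown setting pad, 44 mm across, 3 mm high, fixed on the kiln base (it moves with it), the left far corner (seen from the robot), 77 mm from the base's centre, of the base's triangle of pads; origin: centre of its underside, on the base's top face; its top is 48 mm above the table.
- pad_right: flat dark-brown setting pad, 44 mm across, 3 mm high, fixed on the kiln base (it moves with it), the right far corner (seen from the robot), 77 mm from the base's centre, of the base's triangle of pads; origin: centre of its underside, on the base's top face; its top is 48 mm above the table.
- post_1: tall cylindrical kiln post, tan fired clay, 32 mm across and 105 mm tall, standing upright on the table, a dark 16 mm bore showing in its flat top; 130 g. The three tall posts are alike and may be swapped. Origin: centre of its underside; z up along the post.
- post_2: tall cylindrical kiln post, tan fired clay, 32 mm across and 105 mm tall, standing upright on the table, a dark 16 mm bore showing in its flat top; 130 g. The three tall posts are alike and may be swapped. Origin: centre of its underside; z up along the post.
- post_3: tall cylindrical kiln post, tan fired clay, 32 mm across and 105 mm tall, standing upright on the table, a dark 16 mm bore showing in its flat top; 130 g. The three tall posts are alike and may be swapped. Origin: centre of its underside; z up along the post.
- short_prop: short square kiln prop of the same tan clay, 34 x 34 mm and 50 mm tall, standing among the posts; not to be moved. Origin: centre of its underside.
- cup: small terracotta-red clay cup without handle, open at the top, nearly cylindrical: 58 mm across at the rim, 56 mm half way up, 44 mm at the foot, 75 mm tall, wall 4 mm, about 140 g. It stands upright. Origin: centre of its underside; z up.
- kiln_shelf: pale kiln shelf lying flat, 190 (its x) x 170 (its y) x 14 mm thick, about 0.6 kg. Two through slots, 70 (x) x 35 (y) mm, centred at y = +32.5 and -32.5 mm, leave a bar 30 mm wide (y) and 70 mm long (x) at its centre: grip that from above, a finger in each slot. Origin: centre of its underside. On the posts its underside is at 153 mm. A half turn makes no difference.
Not all that is in view belongs to the job. What is shaped like the post_2 but pink is not meant.

How it is judged:
On the way:
1. the three tall posts stand on the three pads and the cup stands in the middle between them (horizontal distance between any of post_1, post_2, post_3 and pad_near below 0.012 m and horizontal distance between any of post_1, post_2, post_3 and pad_left below 0.012 m and horizontal distance between any of post_1, post_2, post_3 and pad_right below 0.012 m and angle between each of post_1, post_2, post_3, cup's own z axis and vertical below 0.05 rad and height (world z) of post_1 between 0.045 and 0.052 m and height (world z) of post_2 between 0.045 and 0.052 m and height (world z) of post_3 between 0.045 and 0.052 m and horizontal distance between cup and kiln_base below 0.015 m and height (world z) of cup between 0.042 and 0.05 m), for 0.2 s.
At the end, for the whole second after the job is handed in: On each pad a tall post stands upright within 12 mm of its centre; the cup stands upright within 15 mm of the base's centre; the shelf lies level on all three posts, centred on the base within 15 mm, its x axis within 0.12 rad of the base's x axis (either way round); all at rest (all of step 1 and horizontal distance between kiln_shelf and kiln_base below 0.015 m and angle between the x axis of kiln_shelf and the x axis of kiln_base, either way round below 0.12 rad and angle between kiln_shelf's own z axis and vertical below 0.03 rad and height (world z) of kiln_shelf between 0.149 and 0.157 m and contact force between kiln_shelf and post_1 above 0.2 N and contact force between kiln_shelf and post_2 above 0.2 N and contact force between kiln_shelf and post_3 above 0.2 N and linear speed of each of post_1, post_2, post_3, cup, kiln_shelf below 0.02 m/s); the robot touches nothing.
It fails at once if the short square prop is moved by more than 20 mm (distance of short_prop from where it was at the start of the episode above 0.02 m).
It fails at once if the cup is let fall (faster than 0.45 m/s, out of the fingers) (contact force between the fingers and cup below 0.05 N and linear speed of cup above 0.45 m/s).
It fails at once if a post is let fall (faster than 0.45 m/s, out of the fingers) ((contact force between the fingers and post_1 below 0.05 N and linear speed of post_1 above 0.45 m/s) or (contact force between the fingers and post_2 below 0.05 N and linear speed of post_2 above 0.45 m/s) or (contact force between the fingers and post_3 below 0.05 N and linear speed of post_3 above 0.45 m/s)).
It fails at once if the kiln shelf is let fall (faster than 0.45 m/s, out of the fingers) (contact force between the fingers and kiln_shelf below 0.05 N and linear speed of kiln_shelf above 0.45 m/s).
It also fails if it takes over 144 s, if anything falls off the work surface, if the arm or the gripper's body presses on something with over 40 N, if the wrist force passes 120 N, or if a joint passes its speed limit or range.

## Working session

There is one attempt and no reset: what is moved stays moved. The work goes in short steps, Python scripts to look and compute and a tool call to move; the robot and the scene stay as the last step left them, time stands still between calls to the robot, and variables do not carry over. Pictures are saved under pics/ and viewed, and the job is handed in when it is done.

Besides the shell and the picture viewer there is one more tool, called in YAML: its name, and indented under it one key for each argument. arm_command: Moves the arm, as the interface text tells. Its arguments: {"type":"object","properties":{"plan":{"type":"array"},"grip_force":{"type":"number"}},"required":["plan"]}

```bash
ls -la; mkdir -p pics; cat > h.py <<'E'
import numpy as np, cv2
from scipy.spatial.transform import Rotation as R
from workcell import env, viewer, nets
def save(cam,name):
    im=viewer.get_image(cam); cv2.imwrite(f'pics/{name}.png',im[:,:,::-1]); return im
def cam(name):
    c=viewer.camera_info(name); K=np.array(c['intrinsics']); Rm=cv2.Rodrigues(np.array(c['rvec'],float))[0]; t=np.array(c['tvec'],float).ravel()
    return K,Rm,t
def ray(name,uv,c=None):
    K,Rm,t=c or cam(name); uv=np.atleast_2d(np.array(uv,float))
    x=(uv[:,0]-K[0,2])/K[0,0]; y=(uv[:,1]-K[1,2])/K[1,1]
    if name=='wrist':
        th=np.hypot(x,y); s=np.where(th>1e-9,np.sin(th)/np.maximum(th,1e-9),1); d=np.c_[x*s,y*s,np.cos(th)]
    else: d=np.c_[x,y,np.ones_like(x)]
    return -Rm.T@t, d@Rm
def onz(name,uv,z,c=None):
    o,d=ray(name,uv,c); return o+d*((z-o[2])/d[:,2])[:,None]
def proj(name,P,c=None):
    K,Rm,t=c or cam(name); p=np.atleast_2d(P)@Rm.T+t
    if name=='wrist':
        r=np.hypot(p[:,0],p[:,1]); th=np.arctan2(r,p[:,2]); s=th/np.maximum(r,1e-9)
        a=p[:,:2]*s[:,None]
    else: a=p[:,:2]/p[:,2:]
    return np.c_[a[:,0]*K[0,0]+K[0,2],a[:,1]*K[1,1]+K[1,2]]
E
python3 - <<'E'
from h import *
for n in ['top','side','wrist']:
    save(n,n+'0')
    K,Rm,t=cam(n); print(n,K.tolist(),(-Rm.T@t).round(3),Rm[2].round(3))
print(env.state())
E
```

```text
total 12
drwxr-xr-x  3 agent agent 4096 Dec  6 18:14 .
drwxr-xr-x 23 root  root  4096 Dec  6 18:14 ..
drwxr-xr-x  2 agent agent 4096 Dec  6 18:14 pics
top [[401.5903685306806, 0.0, 251.09600814093642], [0.0, 401.5903685306806, 187.95273753506845], [0.0, 0.0, 1.0]] [ 0.37  -0.027  1.153] [ 0.14   0.017 -0.99 ]
side [[354.43145230457645, 0.0, 255.3892546781104], [0.0, 354.43145230457645, 185.9643984854441], [0.0, 0.0, 1.0]] [0.293 0.899 0.624] [ 0.21  -0.833 -0.513]
wrist [[297.3186396354542, 0.0, 258.27267165972114], [0.0, 297.3186396354542, 190.5989420251334], [0.0, 0.0, 1.0]] [ 0.347 -0.583  0.384] [-0.216 -0.1   -0.971]
{'t': 0.15, 'joint_pos': array([ 0.98549015,  0.42657307,  0.07386256,  1.60646158, -0.0340977 ,
        1.110802  , -0.06710791]), 'joint_vel': array([-0.00030483, -0.00129216,  0.00045149, -0.00247931, -0.00064959,
        0.00030602, -0.0009806 ]), 'joint_efforts': array([ 6.22472304e-03, -9.36280131e+01,  3.67054693e+00, -4.54424894e+01,
       -4.85567597e-02,  1.79423561e-02,  2.05626638e-04]), 'tcp_pos': array([ 0.28477371, -0.61160781,  0.20494616]), 'ee_rot': array([ 9.76357628e-01,  2.16160913e-01, -1.38689164e-04, -4.72456831e-04]), 'wrist_force': array([ 1.43833341, -0.0563946 ,  0.2916969 ]), 'torque': array([ 0.02020147,  0.07305648, -0.03578097]), 'opening': 0.09400783533021041}
```

View pics/top0.png

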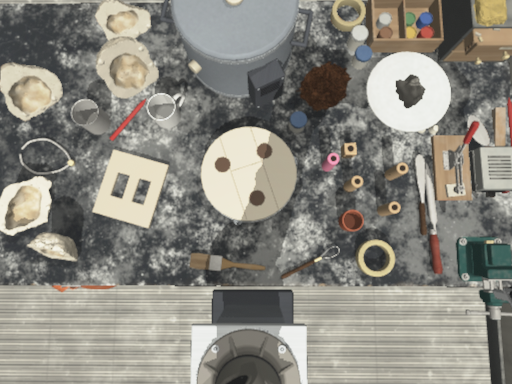

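View pics/side0.png

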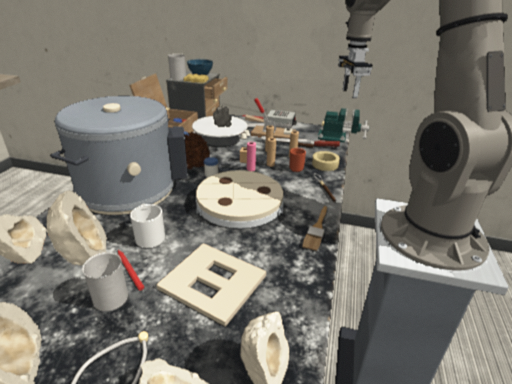

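View pics/wrist0.png

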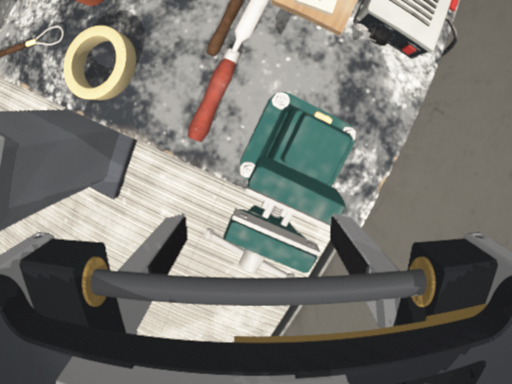

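```bash
python3 - <<'E'
from h import *
im=save('top','top1'); c=cam('top')
cv2.imwrite('pics/crop1.png',cv2.resize(im[120:250,190:420],None,fx=3.4,fy=3.4,interpolation=cv2.INTER_CUBIC)[:,:,::-1])
for n,z in [('post_1',.105),('short_prop',.05),('cup',.075),('kiln_shelf',.014),('pad_near',.048),('kiln_base',.045)]:
    for o in nets.outline_of(n,'top'):
        v,u=np.nonzero(o['mask']); b=o['box']
        print(n,round(o['score'],2),np.round(b,1),len(u),(u.mean().round(1),v.mean().round(1)),onz('top',[u.mean(),v.mean()],z,c)[0].round(4))
        if n=='kiln_shelf' and o['score']>.5:
            r=cv2.minAreaRect(np.c_[u,v].astype(np.float32)); bp=cv2.boxPoints(r); print(onz('top',bp,.014,c).round(4))
print(env.state()['t'])
E
```

```text
post_1 0.8 [378.2 201.2 400.  215.5] 274 (np.float64(388.4), np.float64(208.2)) [ 0.4637 -0.3662  0.105 ]
post_1 0.67 [348.1 175.2 362.5 190.2] 201 (np.float64(353.4), np.float64(183.1)) [ 0.5298 -0.2779  0.105 ]
post_1 0.46 [321.7 151.3 341.5 171.1] 208 (np.float64(330.4), np.float64(161.2)) [ 0.5887 -0.2191  0.105 ]
short_prop 0.54 [342.6 140.4 355.1 153. ] 203 (np.float64(348.4), np.float64(149.5)) [ 0.6335 -0.2802  0.05  ]
cup 0.91 [340.4 208.3 363.7 232.7] 415 (np.float64(350.9), np.float64(219.8)) [ 0.4353 -0.275   0.075 ]
kiln_shelf 0.73 [ 95.  151.5 169.1 227.2] 3528 (np.float64(131.1), np.float64(188.1)) [0.5306 0.3386 0.014 ]
[[0.4633 0.4484 0.014 ]
 [0.6528 0.4011 0.014 ]
 [0.5994 0.2284 0.014 ]
 [0.4128 0.279  0.014 ]]
pad_near 0.56 [248.7 189.6 264.9 203.3] 154 (np.float64(256.9), np.float64(196.7)) [ 0.501 -0.024  0.048]
pad_near 0.53 [346.5 174.4 364.4 191.6] 201 (np.float64(353.1), np.float64(182.9)) [ 0.5391 -0.2906  0.048 ]
kiln_base 0.97 [202.1 126.  299.3 222.4] 7323 (np.float64(249.0), np.float64(173.5)) [ 0.5668 -0.0018  0.045 ]
kiln_base 0.44 [ 95.1 151.2 169.9 221.9] 3364 (np.float64(131.3), np.float64(188.1)) [0.5261 0.328  0.045 ]
0.5
```

View pics/crop1.png

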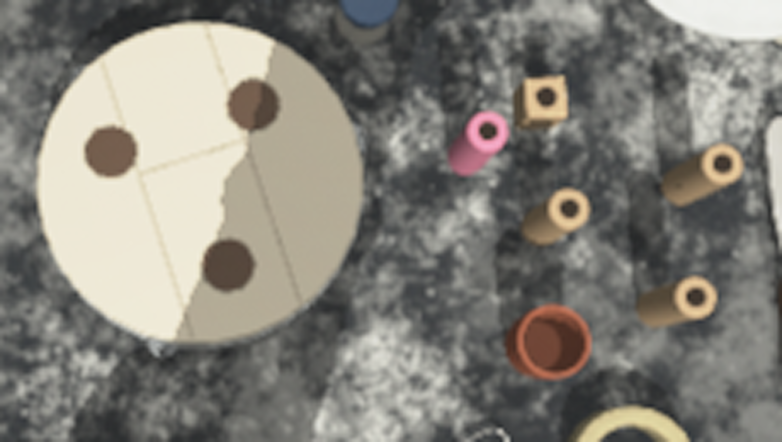

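```bash
cat >> h.py <<'E'
def rel(x,y,z,yaw):
    """shift (cm, tool axes) and dr (deg) from measured pose to tool-down pose whose tool x points at yaw deg"""
    s=env.state(); q=R.from_quat(s['ee_rot']); p=s['tcp_pos']
    best=None
    for k in (0,180):
        T=R.from_euler('z',yaw+k,degrees=True)*R.from_euler('x',180,degrees=True)
        dr=(q.inv()*T).as_rotvec(degrees=True)
        if best is None or np.linalg.norm(dr)<np.linalg.norm(best): best=dr
    l=q.inv().apply(np.array([x,y,z])-p)*100
    print('linear',l.round(2),'dr',best.round(1),'| at',p.round(4),'t',round(s['t'],2),'open',round(s['opening'],4),'j7',s['joint_pos'][6].round(2))
E
python3 - <<'E'
from h import *
from scipy.optimize import least_squares
c=cam('top')
cr=lambda l:[((x+.5)/3.4-.5+190,(y+.5)/3.4-.5+120) for x,y in l]
pads=onz('top',cr([(228,265),(111,152),(253,104)]),.048,c); print(pads)
M=np.array([[-75,0],[45,62],[45,-62]])/1e3
def f(p):
    a=p[2]; Rz=np.array([[np.cos(a),-np.sin(a)],[np.sin(a),np.cos(a)]]); return (M@Rz.T+p[:2]-pads[:,:2]).ravel()
s=least_squares(f,[.56,0,0]); print('base',s.x,np.degrees(s.x[2]),f(s.x).round(4))
print('posts',onz('top',cr([(722,163),(695,297),(569,208)]),.105,c).round(4)); print('pink',onz('top',cr([(488,131)]),.105,c).round(4))
print('prop',onz('top',cr([(546,97)]),.05,c).round(4)); print('cup',onz('top',cr([(549,342)]),.075,c).round(4))
# shelf color
im=cv2.imread('pics/top1.png')
E
```

```text
[[ 0.49853914 -0.02332307  0.048     ]
 [ 0.5925488   0.0731302   0.048     ]
 [ 0.63269304 -0.04418924  0.048     ]]
base [5.69854217e-01 2.79622794e-04 3.24253273e-01] 18.57834405827878 [ 0.0002 -0.0003  0.0002  0.0003 -0.0004  0.    ]
posts [[ 0.571  -0.4068  0.105 ]
 [ 0.4668 -0.3809  0.105 ]
 [ 0.5359 -0.2874  0.105 ]]
pink [[ 0.5969 -0.2266  0.105 ]]
prop [[ 0.6373 -0.2855  0.05  ]]
cup [[ 0.4342 -0.2754  0.075 ]]
```

```bash
python3 - <<'E'
from h import *
rel(.434,-.275,.22,25)
E
```

```text
linear [ 27.74 -24.25  -1.45] dr [-0. -0. -0.] | at [ 0.2849 -0.6119  0.2054] t 0.5 open 0.0937 j7 -0.07
```

arm_command:
  plan:
    - {"fingers": 9.4, "linear": [3, -2.6, -1.4], "dr": [0, 0, 0]}
    - {"fingers": 9.4, "linear": [6.5, -5.7, -1.4], "dr": [0, 0, 0]}
    - {"fingers": 9.4, "linear": [10, -8.8, -1.4], "dr": [0, 0, 0]}
    - {"fingers": 9.4, "linear": [13.5, -11.8, -1.4], "dr": [0, 0, 0]}
    - {"fingers": 9.4, "linear": [16.5, -14.4, -1.4], "dr": [0, 0, 0]}
  grip_force: 20

```text
t: 1.0
tcp_pos: [0.3745, -0.4095, 0.2197]
ee_rot: [0.976, 0.217, 0.0, 0.0]
wrist_force: [0.4, -0.2, 0.5]
opening: 0.0939
```

arm_command:
  plan:
    - {"fingers": 9.4, "linear": [3, -2.6, 0], "dr": [0, 0, 0]}
    - {"fingers": 9.4, "linear": [6, -5.2, 0], "dr": [0, 0, 0]}
    - {"fingers": 9.4, "linear": [9, -7.9, 0], "dr": [0, 0, 0]}
    - {"fingers": 9.4, "linear": [11.2, -9.8, 0], "dr": [0, 0, 0]}
    - {"fingers": 9.4, "linear": [11.2, -9.8, 0], "dr": [0, 0, 0]}

```text
t: 1.5
tcp_pos: [0.4357, -0.2719, 0.2198]
ee_rot: [0.976, 0.219, 0.001, -0.0]
wrist_force: [-0.4, 0.2, -0.1]
opening: 0.0939
```

```bash
python3 - <<'E'
from h import *
rel(.434,-.275,.22,25)
c=cam('wrist')
im=save('wrist','w1')
c=cam('wrist')
im=im[:,:,::-1].copy()
for P in [(.571,-.4068,.105),(.4668,-.3809,.105),(.5359,-.2874,.105),(.6373,-.2855,.05),(.4342,-.2754,.075)]:
    u=proj('wrist',P,c)[0]; print(P,u.round(1)); cv2.circle(im,tuple(int(round(a)) for a in u),2,(0,255,0),-1)
cv2.imwrite('pics/w1.png',cv2.resize(im,None,fx=1.5,fy=1.5))
E
```

```text
linear [-0.29  0.21 -0.02] dr [-0.  -0.1  0.3] | at [ 0.4357 -0.2719  0.2198] t 1.5 open 0.0939 j7 -0.72
(0.571, -0.4068, 0.105) [421.5 127.5]
(0.4668, -0.3809, 0.105) [361.  202.1]
(0.5359, -0.2874, 0.105) [313.7 102.2]
(0.6373, -0.2855, 0.05) [338.5  31.8]
(0.4342, -0.2754, 0.075) [258.7 181.9]
```

View pics/w1.png

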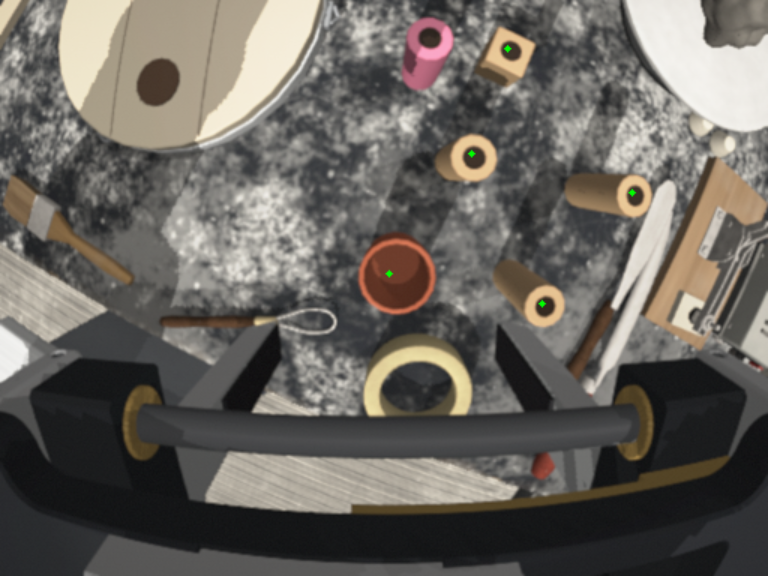

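```bash
python3 - <<'E'
from h import *
c=cam('wrist')
f=lambda x,y:((x+.5)/1.5-.5,(y+.5)/1.5-.5)
print('cup',onz('wrist',f(397,275.5),.075,c))
print('posts',onz('wrist',[f(632.5,195.5),f(543,305.5),f(474.5,157.5)],.105,c).round(4))
print('prop',onz('wrist',f(511,51),.05,c))
K,Rm,t=cam('top'); 
im=viewer.get_image('top')
cup=[o for o in nets.outline_of('cup','wrist')][:1]
print(env.state()['t'])
rel(.434,-.278,.036,25)
E
```

```text
cup [[ 0.43525677 -0.2819774   0.075     ]]
posts [[ 0.5685 -0.4082  0.105 ]
 [ 0.4658 -0.3825  0.105 ]
 [ 0.5347 -0.2907  0.105 ]]
prop [[ 0.63613411 -0.28878631  0.05      ]]
1.65
linear [-0.04  0.17 18.36] dr [ 0.   0.  -0.1] | at [ 0.4337 -0.2762  0.2196] t 1.65 open 0.094 j7 -0.71
```

```bash
python3 - <<'E'
from h import *
c=cam('wrist'); im=save('wrist','w2')
pts=[(.571,-.4068,.105),(.4668,-.3809,.105),(.5359,-.2874,.105),(.4342,-.2754,.075)]
# dark bore / rim refine
g=cv2.cvtColor(im,cv2.COLOR_RGB2HSV)
out=[]
for P in pts[:3]:
    u=proj('wrist',P,c)[0]; x,y=int(u[0]),int(u[1]); w=8
    p=im[y-w:y+w+1,x-w:x+w+1].sum(2); m=(p<240).astype(np.uint8)
    n,l,s,ce=cv2.connectedComponentsWithStats(m); k=l[w,w] or 1+np.argmax(s[1:,4]); 
    v=ce[k]+[x-w,y-w]; print('bore',s[k,4],u.round(1),v.round(1),onz('wrist',v,.105,c)[0].round(4))
o=nets.outline_of('cup','wrist')[0]; v,u=np.nonzero(o['mask']); r=cv2.minEnclosingCircle(np.c_[u,v].astype(np.float32)); print(o['score'],o['box'],r, onz('wrist',r[0],.075,c))
b=o['box'];print(onz('wrist',[(b[0]+b[2])/2,(b[1]+b[3])/2],.075,c))
rel(.434,-.278,.036,25)
E
```

```text
bore 101 [420.4 125.1] [420.8 125.5] [ 0.5708 -0.4075  0.105 ]
bore 123 [360. 200.] [360.8 199.9] [ 0.4672 -0.3816  0.105 ]
bore 154 [312. 100.] [312.4 100.4] [ 0.5357 -0.2879  0.105 ]
0.68 [240.3, 155.8, 288.0, 204.9] ((261.4263610839844, 178.13751220703125), 27.183210372924805) [[ 0.43817796 -0.27845748  0.075     ]]
[[ 0.4371844  -0.28226113  0.075     ]]
linear [ 0.    0.15 18.35] dr [ 0.   0.  -0.1] | at [ 0.4334 -0.2766  0.2195] t 1.75 open 0.0939 j7 -0.71
```

```bash
python3 - <<'E'
import cv2
im=cv2.imread('pics/w2.png'); cv2.imwrite('pics/w2c.png',cv2.resize(im[130:230,210:310],None,fx=6,fy=6,interpolation=cv2.INTER_CUBIC))
E
```

```text
(no output)
```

View pics/w2c.png

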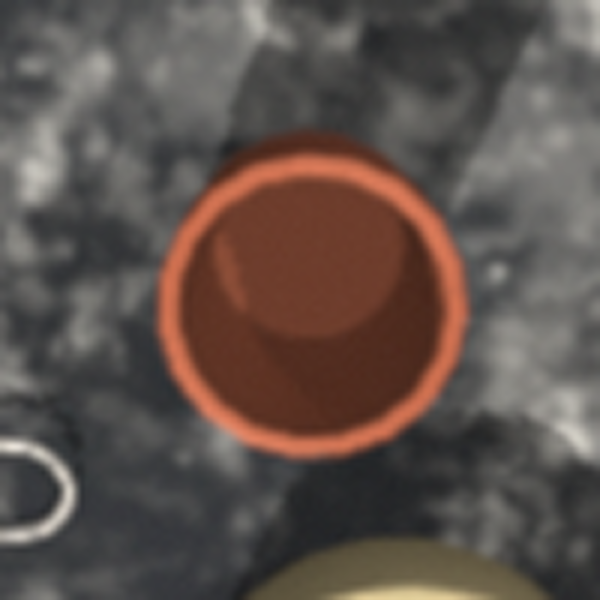

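```bash
python3 - <<'E'
from h import *
print(onz('wrist',(261.75,180.4),.075))
rel(.436,-.279,.036,25)
E
```

```text
[[ 0.43573268 -0.28028716  0.075     ]]
linear [ 0.14  0.32 18.35] dr [ 0.   0.  -0.1] | at [ 0.4334 -0.2766  0.2195] t 1.75 open 0.0939 j7 -0.71
```

arm_command:
  plan:
    - {"fingers": 9.4, "linear": [0.1, 0.3, 4], "dr": [0, 0, 0]}
    - {"fingers": 9.4, "linear": [0.1, 0.3, 8], "dr": [0, 0, 0]}
    - {"fingers": 9.4, "linear": [0.1, 0.3, 12], "dr": [0, 0, 0]}
    - {"fingers": 9.4, "linear": [0.1, 0.3, 15.5], "dr": [0, 0, 0]}
    - {"fingers": 9.4, "linear": [0.1, 0.3, 18.2], "dr": [0, 0, 0]}

```text
t: 2.25
tcp_pos: [0.4348, -0.2786, 0.0354]
ee_rot: [0.977, 0.215, -0.001, -0.0]
wrist_force: [0.1, 0.6, -0.8]
opening: 0.0942
```

arm_command:
  plan:
    - {"fingers": 9.4, "linear": [0, 0, 0], "dr": [0, 0, 0]}
    - {"fingers": 5, "linear": [0, 0, 0], "dr": [0, 0, 0]}
    - {"fingers": 5, "linear": [0, 0, 0], "dr": [0, 0, 0]}
    - {"fingers": 5, "linear": [0, 0, 0], "dr": [0, 0, 0]}
    - {"fingers": 5, "linear": [0, 0, 0], "dr": [0, 0, 0]}
  grip_force: 15

```text
t: 2.75
tcp_pos: [0.4366, -0.2783, 0.0386]
ee_rot: [0.976, 0.216, 0.001, 0.001]
wrist_force: [0.4, 1.0, -0.9]
opening: 0.0655
```

arm_command:
  plan:
    - {"fingers": 5, "linear": [0, 0, 0], "dr": [0, 0, 0]}
    - {"fingers": 5, "linear": [0, 0, 0], "dr": [0, 0, 0]}

```text
t: 2.95
tcp_pos: [0.4365, -0.2782, 0.0381]
ee_rot: [0.976, 0.216, 0.0, 0.0]
wrist_force: [0.2, -0.9, 6.9]
opening: 0.0563
```

```bash
python3 - <<'E'
from h import *
rel(.436,-.279,.036,25)
save('wrist','w3')
E
```

```text
linear [-0.08  0.06  0.21] dr [ 0.1 -0.  -0. ] | at [ 0.4365 -0.2782  0.0381] t 2.95 open 0.0563 j7 -0.76
```

View pics/w3.png

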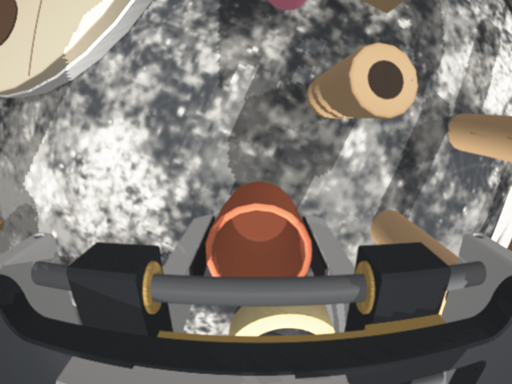

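arm_command:
  plan:
    - {"fingers": 5, "linear": [0, 0, -1.5], "dr": [0, 0, 0]}
    - {"fingers": 5, "linear": [0, 0, -4], "dr": [0, 0, 0]}
    - {"fingers": 5, "linear": [0, 0, -7], "dr": [0, 0, 0]}
    - {"fingers": 5, "linear": [0, 0, -9], "dr": [0, 0, 0]}
    - {"fingers": 5, "linear": [0, 0, -10], "dr": [0, 0, 0]}

```text
t: 3.5
tcp_pos: [0.4366, -0.2782, 0.1392]
ee_rot: [0.976, 0.216, 0.001, 0.001]
wrist_force: [0.1, -0.3, -1.4]
opening: 0.0562
```

```bash
python3 - <<'E'
from h import *
rel(.57,.0,.138,25)
E
```

```text
linear [ 23.84 -19.59   0.12] dr [ 0.1 -0.1 -0. ] | at [ 0.4366 -0.2782  0.1392] t 3.5 open 0.0562 j7 -0.73
```

arm_command:
  plan:
    - {"fingers": 5, "linear": [1.5, -1.3, 0], "dr": [0, 0, 0]}
    - {"fingers": 5, "linear": [4, -3.3, 0], "dr": [0, 0, 0]}
    - {"fingers": 5, "linear": [7, -5.8, 0], "dr": [0, 0, 0]}
    - {"fingers": 5, "linear": [10, -8.2, 0], "dr": [0, 0, 0]}
    - {"fingers": 5, "linear": [13, -10.7, 0], "dr": [0, 0, 0]}

```text
t: 4.0
tcp_pos: [0.5088, -0.1246, 0.1369]
ee_rot: [0.976, 0.216, -0.0, -0.0]
wrist_force: [0.2, -0.9, -1.4]
opening: 0.0559
```

arm_command:
  plan:
    - {"fingers": 5, "linear": [3, -2.5, 0], "dr": [0, 0, 0]}
    - {"fingers": 5, "linear": [6, -4.9, 0], "dr": [0, 0, 0]}
    - {"fingers": 5, "linear": [9, -7.4, 0], "dr": [0, 0, 0]}
    - {"fingers": 5, "linear": [10.8, -8.9, 0], "dr": [0, 0, 0]}
    - {"fingers": 5, "linear": [10.8, -8.9, 0], "dr": [0, 0, 0]}

```text
t: 4.5
tcp_pos: [0.5697, 0.0042, 0.1367]
ee_rot: [0.976, 0.218, -0.0, -0.001]
wrist_force: [0.2, -0.7, -1.8]
opening: 0.056
```

```bash
python3 - <<'E'
from h import *
viewer.get_image('top');viewer.get_image('top')
rel(.57,.0,.088,25)
c=cam('wrist'); save('wrist','w4')
a=np.radians(18.58);Rz=np.array([[np.cos(a),-np.sin(a)],[np.sin(a),np.cos(a)]])
for m in [(-.075,0),(.045,.062),(.045,-.062)]:
    P=Rz@m+[.5699,.0003]; print(P.round(4),proj('wrist',[*P,.048],c))
E
```

```text
linear [0.12 0.1  4.87] dr [-0.   0.1  0. ] | at [5.686e-01 4.000e-04 1.367e-01] t 4.6 open 0.0561 j7 -1.35
[ 0.4988 -0.0236] [[250.21575257 263.76620788]]
[0.5928 0.0734] [[196.3010102  136.76976062]]
[ 0.6323 -0.0441] [[331.07701975 152.12950364]]
```

View pics/w4.png

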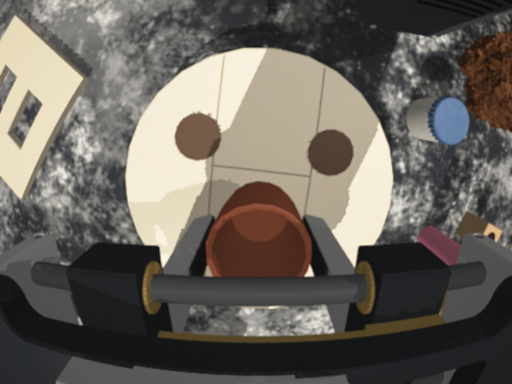

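arm_command:
  plan:
    - {"fingers": 5, "linear": [0.1, 0, 1.5], "dr": [0, 0, 0]}
    - {"fingers": 5, "linear": [0.1, 0, 3], "dr": [0, 0, 0]}
    - {"fingers": 5, "linear": [0.1, 0, 4.2], "dr": [0, 0, 0]}
    - {"fingers": 5, "linear": [0.1, 0, 4.9], "dr": [0, 0, 0]}
    - {"fingers": 5, "linear": [0.1, 0, 5.1], "dr": [0, 0, 0]}

```text
t: 5.15
tcp_pos: [0.5693, 0.0005, 0.0851]
ee_rot: [0.976, 0.216, -0.001, -0.0]
wrist_force: [-0.1, 1.0, -1.4]
opening: 0.0561
```

arm_command:
  plan:
    - {"fingers": 5, "linear": [0, 0, 0.1], "dr": [0, 0, 0]}
    - {"fingers": 5, "linear": [0, 0, 0.1], "dr": [0, 0, 0]}
    - {"fingers": 5, "linear": [0, 0, 0.2], "dr": [0, 0, 0]}
    - {"fingers": 5, "linear": [0, 0, 0.2], "dr": [0, 0, 0]}

```text
t: 5.55
tcp_pos: [0.5702, 0.0007, 0.0848]
ee_rot: [0.976, 0.216, 0.0, 0.0]
wrist_force: [-1.2, 1.0, -0.7]
opening: 0.0562
```

arm_command:
  plan:
    - {"fingers": 5, "linear": [0, 0, 0.1], "dr": [0, 0, 0]}
    - {"fingers": 5, "linear": [0, 0, 0.1], "dr": [0, 0, 0]}
    - {"fingers": 5, "linear": [0, 0, 0.2], "dr": [0, 0, 0]}
    - {"fingers": 5, "linear": [0, 0, 0.2], "dr": [0, 0, 0]}

```text
t: 5.95
tcp_pos: [0.5704, 0.0007, 0.083]
ee_rot: [0.976, 0.216, 0.0, 0.0]
wrist_force: [-0.3, -0.2, 5.7]
opening: 0.0566
```

Contact (+5.7 N). Release gently.

arm_command:
  plan:
    - {"fingers": 6.2, "linear": [0, 0, 0], "dr": [0, 0, 0]}
    - {"fingers": 6.6, "linear": [0, 0, 0], "dr": [0, 0, 0]}
    - {"fingers": 7.4, "linear": [0, 0, 0], "dr": [0, 0, 0]}
    - {"fingers": 8, "linear": [0, 0, 0], "dr": [0, 0, 0]}
    - {"fingers": 8, "linear": [0, 0, 0], "dr": [0, 0, 0]}

```text
t: 6.45
tcp_pos: [0.57, 0.0007, 0.0824]
ee_rot: [0.976, 0.216, -0.0, -0.0]
wrist_force: [0.3, -0.5, -0.0]
opening: 0.0797
```

arm_command:
  plan:
    - {"fingers": 8, "linear": [0, 0, -1], "dr": [0, 0, 0]}
    - {"fingers": 8, "linear": [0, 0, -4], "dr": [0, 0, 0]}
    - {"fingers": 8, "linear": [0, 0, -8], "dr": [0, 0, 0]}
    - {"fingers": 8, "linear": [0, 0, -12], "dr": [0, 0, 0]}
    - {"fingers": 8, "linear": [0, 0, -14], "dr": [0, 0, 0]}

```text
t: 6.95
tcp_pos: [0.5711, 0.0009, 0.2269]
ee_rot: [0.976, 0.216, 0.002, 0.0]
wrist_force: [0.8, 1.0, -0.2]
opening: 0.08
```

```bash
python3 - <<'E'
from h import *
viewer.get_image('top');viewer.get_image('top')
c=cam('wrist'); im=save('wrist','w5')
cv2.imwrite('pics/w5.png',cv2.resize(im,None,fx=1.5,fy=1.5)[:,:,::-1])
print(proj('wrist',[.57,0,.12],c)*1.5)
rel(.5355,-.2877,.22,25)
E
```

```text
[[386.6516477  286.75840455]]
linear [-15.36  24.66   0.43] dr [ 0.1 -0.2 -0. ] | at [0.5707 0.0007 0.2244] t 7.1 open 0.0799 j7 -1.32
```

View pics/w5.png

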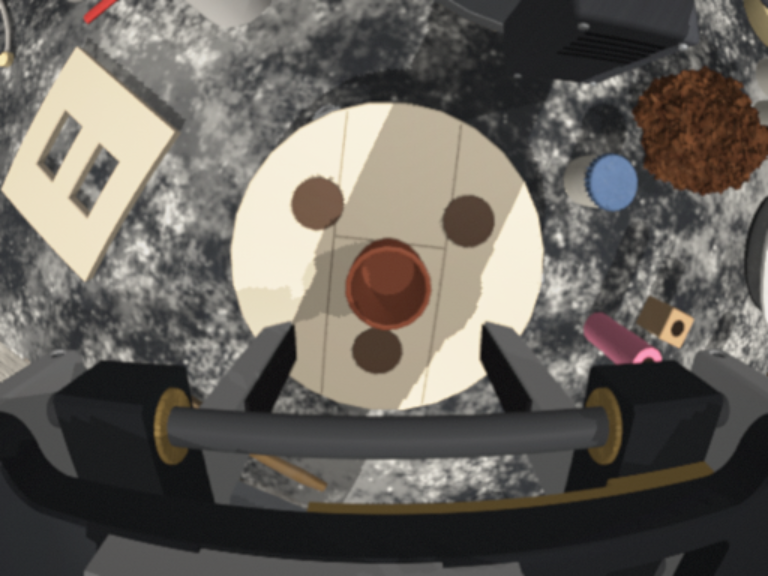

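arm_command:
  plan:
    - {"fingers": 6, "linear": [-1.5, 2.5, 0.4], "dr": [0, 0, 0]}
    - {"fingers": 6, "linear": [-3.5, 5.6, 0.4], "dr": [0, 0, 0]}
    - {"fingers": 6, "linear": [-5.5, 8.8, 0.4], "dr": [0, 0, 0]}
    - {"fingers": 6, "linear": [-7.5, 12, 0.4], "dr": [0, 0, 0]}
    - {"fingers": 6, "linear": [-9.5, 15.2, 0.4], "dr": [0, 0, 0]}

```text
t: 7.6
tcp_pos: [0.547, -0.1785, 0.2176]
ee_rot: [0.976, 0.216, -0.001, -0.0]
wrist_force: [0.4, -0.4, -0.8]
opening: 0.0602
```

arm_command:
  plan:
    - {"fingers": 6, "linear": [-2, 3.2, 0], "dr": [0, 0, 0]}
    - {"fingers": 6, "linear": [-4, 6.4, 0], "dr": [0, 0, 0]}
    - {"fingers": 6, "linear": [-5.5, 8.8, 0], "dr": [0, 0, 0]}
    - {"fingers": 6, "linear": [-5.9, 9.5, 0], "dr": [0, 0, 0]}
    - {"fingers": 6, "linear": [-5.9, 9.5, 0], "dr": [0, 0, 0]}

```text
t: 8.1
tcp_pos: [0.5339, -0.289, 0.2175]
ee_rot: [0.977, 0.215, -0.001, -0.0]
wrist_force: [0.3, 0.4, 0.7]
opening: 0.0597
```

```bash
python3 - <<'E'
from h import *
viewer.get_image('top');viewer.get_image('top')
c=cam('wrist'); im=save('wrist','w6')
cv2.imwrite('pics/w6.png',cv2.resize(im,None,fx=1.5,fy=1.5)[:,:,::-1])
print(proj('wrist',[.5357,-.2877,.105],c)*1.5)
rel(.5357,-.2877,.055,25)
E
```

```text
[[388.76404944 280.36119564]]
linear [ 0.02  0.15 16.32] dr [-0.1 -0.   0.1] | at [ 0.5349 -0.2866  0.2182] t 8.25 open 0.06 j7 -0.78
```

View pics/w6.png

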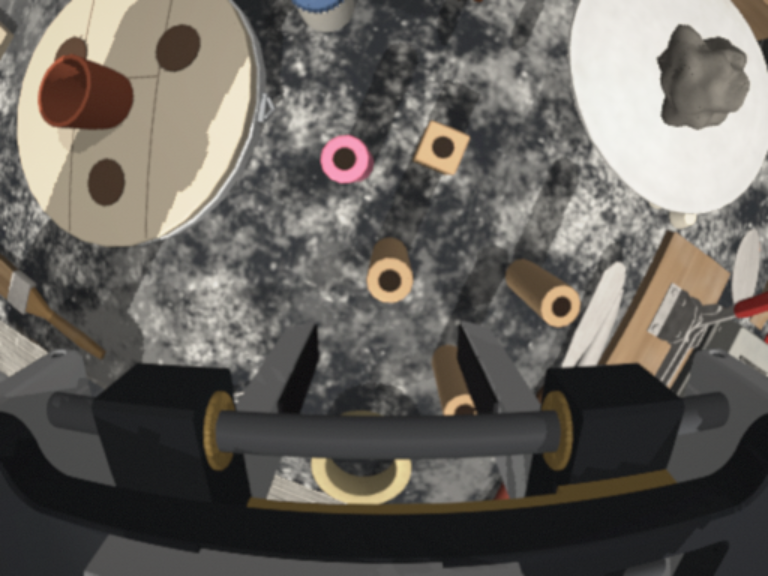

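arm_command:
  plan:
    - {"fingers": 6, "linear": [0, 0.15, 4], "dr": [0, 0, 0]}
    - {"fingers": 6, "linear": [0, 0.15, 8], "dr": [0, 0, 0]}
    - {"fingers": 6, "linear": [0, 0.15, 12], "dr": [0, 0, 0]}
    - {"fingers": 6, "linear": [0, 0.15, 15], "dr": [0, 0, 0]}
    - {"fingers": 6, "linear": [0, 0.15, 16.3], "dr": [0, 0, 0]}

```text
t: 8.75
tcp_pos: [0.5343, -0.2874, 0.0528]
ee_rot: [0.976, 0.217, -0.001, -0.001]
wrist_force: [-0.9, -0.4, 0.4]
opening: 0.06
```

arm_command:
  plan:
    - {"fingers": 6, "linear": [0, 0, 0], "dr": [0, 0, 0]}
    - {"fingers": 2.5, "linear": [0, 0, 0], "dr": [0, 0, 0]}
    - {"fingers": 2.5, "linear": [0, 0, 0], "dr": [0, 0, 0]}
    - {"fingers": 2.5, "linear": [0, 0, 0], "dr": [0, 0, 0]}
    - {"fingers": 2.5, "linear": [0, 0, 0], "dr": [0, 0, 0]}
  grip_force: 25

```text
t: 9.25
tcp_pos: [0.5357, -0.2898, 0.0565]
ee_rot: [0.976, 0.216, 0.001, 0.0]
wrist_force: [-0.7, 0.9, 14.8]
opening: 0.0317
```

arm_command:
  plan:
    - {"fingers": 2.5, "linear": [0, 0, 0], "dr": [0, 0, 0]}
    - {"fingers": 2.5, "linear": [0, 0, 0], "dr": [0, 0, 0]}

```text
t: 9.45
tcp_pos: [0.5358, -0.2898, 0.0565]
ee_rot: [0.976, 0.216, 0.001, 0.0]
wrist_force: [-1.9, 1.3, 7.4]
opening: 0.0317
```

arm_command:
  plan:
    - {"fingers": 2.5, "linear": [0, 0, -1.5], "dr": [0, 0, 0]}
    - {"fingers": 2.5, "linear": [0, 0, -5], "dr": [0, 0, 0]}
    - {"fingers": 2.5, "linear": [0, 0, -9], "dr": [0, 0, 0]}
    - {"fingers": 2.5, "linear": [0, 0, -13], "dr": [0, 0, 0]}
    - {"fingers": 2.5, "linear": [0, 0, -16], "dr": [0, 0, 0]}

```text
t: 9.95
tcp_pos: [0.5356, -0.2898, 0.2194]
ee_rot: [0.976, 0.216, 0.001, 0.001]
wrist_force: [-0.2, 0.1, -1.0]
opening: 0.0318
```

```bash
python3 - <<'E'
from h import *
c=cam('wrist'); im=save('wrist','w7')
rel(.6323,-.0441,.218,25)
E
```

```text
linear [ 19.01 -18.34   0.57] dr [ 0.3 -0.3 -0. ] | at [ 0.5372 -0.2905  0.2238] t 10.0 open 0.0316 j7 -0.78
```

View pics/w7.png

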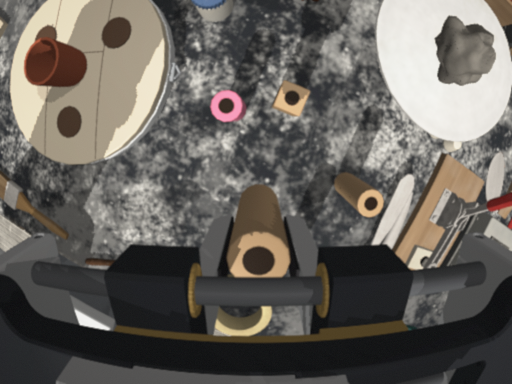

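arm_command:
  plan:
    - {"fingers": 2.5, "linear": [1.5, -1.4, 0], "dr": [0, 0, 0]}
    - {"fingers": 2.5, "linear": [4, -3.9, 0], "dr": [0, 0, 0]}
    - {"fingers": 2.5, "linear": [6.5, -6.3, 0], "dr": [0, 0, 0]}
    - {"fingers": 2.5, "linear": [9, -8.7, 0], "dr": [0, 0, 0]}
    - {"fingers": 2.5, "linear": [11.5, -11.1, 0], "dr": [0, 0, 0]}

```text
t: 10.5
tcp_pos: [0.5929, -0.1392, 0.2164]
ee_rot: [0.976, 0.216, 0.0, 0.0]
wrist_force: [0.2, -0.3, -2.0]
opening: 0.0317
```

arm_command:
  plan:
    - {"fingers": 2.5, "linear": [2.5, -2.4, 0], "dr": [0, 0, 0]}
    - {"fingers": 2.5, "linear": [5, -4.8, 0], "dr": [0, 0, 0]}
    - {"fingers": 2.5, "linear": [7, -6.8, 0], "dr": [0, 0, 0]}
    - {"fingers": 2.5, "linear": [7.5, -7.2, 0], "dr": [0, 0, 0]}
    - {"fingers": 2.5, "linear": [7.5, -7.2, 0], "dr": [0, 0, 0]}

```text
t: 11.0
tcp_pos: [0.6304, -0.0425, 0.216]
ee_rot: [0.976, 0.217, 0.0, -0.0]
wrist_force: [0.1, -0.6, -1.0]
opening: 0.0315
```

```bash
python3 - <<'E'
from h import *
viewer.get_image('top');viewer.get_image('top')
rel(.6323,-.0441,.106,25)
E
```

```text
linear [ 0.25  0.03 10.98] dr [ 0.   0.  -0.1] | at [ 0.6299 -0.0448  0.2158] t 11.1 open 0.0316 j7 -1.24
```

arm_command:
  plan:
    - {"fingers": 2.5, "linear": [0.25, 0, 2], "dr": [0, 0, 0]}
    - {"fingers": 2.5, "linear": [0.25, 0, 5], "dr": [0, 0, 0]}
    - {"fingers": 2.5, "linear": [0.25, 0, 8], "dr": [0, 0, 0]}
    - {"fingers": 2.5, "linear": [0.25, 0, 10], "dr": [0, 0, 0]}
    - {"fingers": 2.5, "linear": [0.25, 0, 10.7], "dr": [0, 0, 0]}

```text
t: 11.6
tcp_pos: [0.631, -0.0442, 0.1066]
ee_rot: [0.977, 0.215, -0.001, -0.0]
wrist_force: [-0.4, -0.4, -1.6]
opening: 0.0317
```

arm_command:
  plan:
    - {"fingers": 2.5, "linear": [0, 0, 0.1], "dr": [0, 0, 0]}
    - {"fingers": 2.5, "linear": [0, 0, 0.2], "dr": [0, 0, 0]}
    - {"fingers": 2.5, "linear": [0, 0, 0.3], "dr": [0, 0, 0]}
    - {"fingers": 2.5, "linear": [0, 0, 0.3], "dr": [0, 0, 0]}

```text
t: 12.0
tcp_pos: [0.633, -0.0426, 0.1064]
ee_rot: [0.976, 0.216, 0.001, 0.0]
wrist_force: [-0.3, -0.5, -1.1]
opening: 0.0316
```

```bash
python3 - <<'E'
from h import *
rel(.6323,-.0441,.1045,25); print(env.state()['wrist_force'])
E
```

```text
linear [-0.13  0.11  0.19] dr [ 0.  -0.1 -0. ] | at [ 0.633  -0.0426  0.1064] t 12.0 open 0.0316 j7 -1.27
[-0.26863994 -0.51946066 -1.14429719]
```

arm_command:
  plan:
    - {"fingers": 2.5, "linear": [-0.1, 0.1, 0.1], "dr": [0, 0, 0]}
    - {"fingers": 2.5, "linear": [-0.1, 0.1, 0.2], "dr": [0, 0, 0]}
    - {"fingers": 2.5, "linear": [-0.1, 0.1, 0.2], "dr": [0, 0, 0]}
    - {"fingers": 2.5, "linear": [-0.1, 0.1, 0.2], "dr": [0, 0, 0]}

```text
t: 12.4
tcp_pos: [0.6324, -0.044, 0.1045]
ee_rot: [0.976, 0.216, 0.0, 0.0]
wrist_force: [-3.2, 0.2, 9.0]
opening: 0.0319
```

Contact. Release.

arm_command:
  plan:
    - {"fingers": 3.5, "linear": [0, 0, 0], "dr": [0, 0, 0]}
    - {"fingers": 4, "linear": [0, 0, 0], "dr": [0, 0, 0]}
    - {"fingers": 4.8, "linear": [0, 0, 0], "dr": [0, 0, 0]}
    - {"fingers": 4.8, "linear": [0, 0, 0], "dr": [0, 0, 0]}

```text
t: 12.8
tcp_pos: [0.632, -0.0438, 0.1034]
ee_rot: [0.976, 0.216, -0.0, -0.0]
wrist_force: [0.4, -0.5, 0.4]
opening: 0.0478
```

arm_command:
  plan:
    - {"fingers": 4.8, "linear": [0, 0, -1], "dr": [0, 0, 0]}
    - {"fingers": 4.8, "linear": [0, 0, -4], "dr": [0, 0, 0]}
    - {"fingers": 4.8, "linear": [0, 0, -8], "dr": [0, 0, 0]}
    - {"fingers": 4.8, "linear": [0, 0, -11], "dr": [0, 0, 0]}
    - {"fingers": 4.8, "linear": [0, 0, -11], "dr": [0, 0, 0]}

```text
t: 13.3
tcp_pos: [0.6342, -0.0437, 0.2188]
ee_rot: [0.976, 0.216, 0.003, 0.001]
wrist_force: [0.4, -0.8, 0.4]
opening: 0.0479
```

```bash
python3 - <<'E'
from h import *
viewer.get_image('top');viewer.get_image('top')
c=cam('wrist'); im=save('wrist','w8')
print(proj('wrist',[.6323,-.0441,.153],c))
rel(.5708,-.4072,.215,25)
E
```

```text
[[258.11196823 201.60279904]]
linear [-20.87  30.37  -0.16] dr [-0.  0. -0.] | at [ 0.6318 -0.0438  0.2134] t 13.45 open 0.0481 j7 -1.24
```

View pics/w8.png

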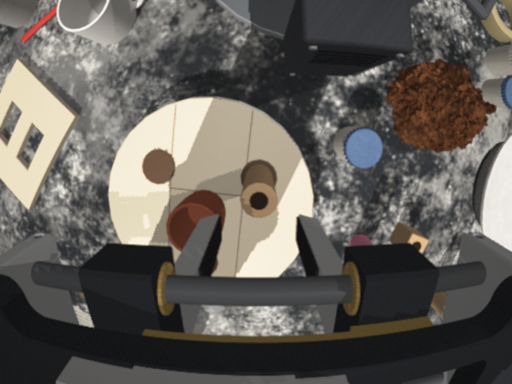

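arm_command:
  plan:
    - {"fingers": 6, "linear": [-2, 3, 0], "dr": [0, 0, 0]}
    - {"fingers": 6, "linear": [-4.5, 6.6, 0], "dr": [0, 0, 0]}
    - {"fingers": 6, "linear": [-7, 10.2, 0], "dr": [0, 0, 0]}
    - {"fingers": 6, "linear": [-9.5, 13.8, 0], "dr": [0, 0, 0]}
    - {"fingers": 6, "linear": [-12, 17.4, 0], "dr": [0, 0, 0]}

```text
t: 13.95
tcp_pos: [0.5955, -0.2536, 0.2122]
ee_rot: [0.976, 0.216, -0.001, -0.001]
wrist_force: [-0.3, 0.4, 0.0]
opening: 0.0603
```

arm_command:
  plan:
    - {"fingers": 6, "linear": [-2.5, 3.6, 0], "dr": [0, 0, 0]}
    - {"fingers": 6, "linear": [-5, 7.2, 0], "dr": [0, 0, 0]}
    - {"fingers": 6, "linear": [-7.5, 11, 0], "dr": [0, 0, 0]}
    - {"fingers": 6, "linear": [-8.9, 13, 0], "dr": [0, 0, 0]}
    - {"fingers": 6, "linear": [-8.9, 13, 0], "dr": [0, 0, 0]}

```text
t: 14.45
tcp_pos: [0.5682, -0.4118, 0.2115]
ee_rot: [0.977, 0.214, -0.001, -0.0]
wrist_force: [-0.2, 0.7, 0.2]
opening: 0.0598
```

```bash
python3 - <<'E'
from h import *
viewer.get_image('top');viewer.get_image('top')
c=cam('wrist'); im=save('wrist','w9')
print(proj('wrist',[.5708,-.4072,.105],c))
rel(.5708,-.4072,.055,25)
E
```

```text
[[258.22058596 188.24124771]]
linear [-0.05  0.11 15.74] dr [-0.1  0.   0. ] | at [ 0.571  -0.4063  0.2124] t 14.6 open 0.0599 j7 -0.64
```

View pics/w9.png

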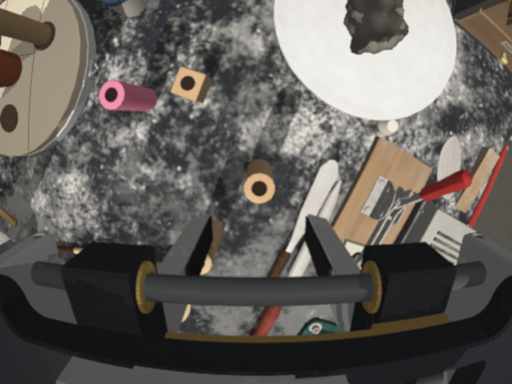

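arm_command:
  plan:
    - {"fingers": 6, "linear": [0, 0.1, 4], "dr": [0, 0, 0]}
    - {"fingers": 6, "linear": [0, 0.1, 8], "dr": [0, 0, 0]}
    - {"fingers": 6, "linear": [0, 0.1, 12], "dr": [0, 0, 0]}
    - {"fingers": 6, "linear": [0, 0.1, 14.7], "dr": [0, 0, 0]}
    - {"fingers": 6, "linear": [0, 0.1, 15.7], "dr": [0, 0, 0]}

```text
t: 15.1
tcp_pos: [0.5705, -0.4057, 0.0533]
ee_rot: [0.976, 0.217, -0.001, -0.002]
wrist_force: [0.0, 0.0, 0.2]
opening: 0.0604
```

arm_command:
  plan:
    - {"fingers": 6, "linear": [0, 0, 0], "dr": [0, 0, 0]}
    - {"fingers": 2.5, "linear": [0, 0, 0], "dr": [0, 0, 0]}
    - {"fingers": 2.5, "linear": [0, 0, 0], "dr": [0, 0, 0]}
    - {"fingers": 2.5, "linear": [0, 0, 0], "dr": [0, 0, 0]}
    - {"fingers": 2.5, "linear": [0, 0, 0], "dr": [0, 0, 0]}

```text
t: 15.6
tcp_pos: [0.5717, -0.4087, 0.0575]
ee_rot: [0.976, 0.216, 0.0, 0.0]
wrist_force: [1.5, 0.1, 13.2]
opening: 0.0316
```

arm_command:
  plan:
    - {"fingers": 2.5, "linear": [0, 0, 0], "dr": [0, 0, 0]}
    - {"fingers": 2.5, "linear": [0, 0, 0], "dr": [0, 0, 0]}

```text
t: 15.8
tcp_pos: [0.5718, -0.4087, 0.0575]
ee_rot: [0.976, 0.216, 0.0, 0.0]
wrist_force: [-1.8, 0.8, 6.4]
opening: 0.0316
```

arm_command:
  plan:
    - {"fingers": 2.5, "linear": [0, 0, -1.5], "dr": [0, 0, 0]}
    - {"fingers": 2.5, "linear": [0, 0, -5], "dr": [0, 0, 0]}
    - {"fingers": 2.5, "linear": [0, 0, -9], "dr": [0, 0, 0]}
    - {"fingers": 2.5, "linear": [0, 0, -13], "dr": [0, 0, 0]}
    - {"fingers": 2.5, "linear": [0, 0, -17], "dr": [0, 0, 0]}

```text
t: 16.3
tcp_pos: [0.5711, -0.4084, 0.2294]
ee_rot: [0.976, 0.216, 0.0, 0.0]
wrist_force: [0.3, -0.8, -0.8]
opening: 0.0315
```

```bash
python3 - <<'E'
from h import *
viewer.get_image('top');viewer.get_image('top')
rel(.5928,.0734,.225,25)
E
```

```text
linear [ 22.14 -43.01   0.69] dr [ 0.4 -0.3 -0.1] | at [ 0.5734 -0.4099  0.2341] t 16.4 open 0.0315 j7 -0.64
```

arm_command:
  plan:
    - {"fingers": 2.5, "linear": [1, -2, 0], "dr": [0, 0, 0]}
    - {"fingers": 2.5, "linear": [2.7, -5.2, 0], "dr": [0, 0, 0]}
    - {"fingers": 2.5, "linear": [4.5, -8.7, 0], "dr": [0, 0, 0]}
    - {"fingers": 2.5, "linear": [6.3, -12.2, 0], "dr": [0, 0, 0]}
    - {"fingers": 2.5, "linear": [8, -15.5, 0], "dr": [0, 0, 0]}

```text
t: 16.9
tcp_pos: [0.5781, -0.2324, 0.2269]
ee_rot: [0.976, 0.216, 0.0, -0.0]
wrist_force: [1.2, 0.2, -1.3]
opening: 0.0323
```

arm_command:
  plan:
    - {"fingers": 2.5, "linear": [1.8, -3.5, 0], "dr": [0, 0, 0]}
    - {"fingers": 2.5, "linear": [3.6, -7, 0], "dr": [0, 0, 0]}
    - {"fingers": 2.5, "linear": [5.4, -10.5, 0], "dr": [0, 0, 0]}
    - {"fingers": 2.5, "linear": [7.2, -14, 0], "dr": [0, 0, 0]}
    - {"fingers": 2.5, "linear": [9, -17.5, 0], "dr": [0, 0, 0]}

```text
t: 17.4
tcp_pos: [0.5858, -0.0361, 0.227]
ee_rot: [0.976, 0.216, 0.0, 0.0]
wrist_force: [0.8, -1.7, -0.4]
opening: 0.0316
```

arm_command:
  plan:
    - {"fingers": 2.5, "linear": [1.8, -3.5, 0], "dr": [0, 0, 0]}
    - {"fingers": 2.5, "linear": [3.5, -6.8, 0], "dr": [0, 0, 0]}
    - {"fingers": 2.5, "linear": [4.7, -9.3, 0], "dr": [0, 0, 0]}
    - {"fingers": 2.5, "linear": [5.1, -10, 0], "dr": [0, 0, 0]}
    - {"fingers": 2.5, "linear": [5.1, -10, 0], "dr": [0, 0, 0]}

```text
t: 17.9
tcp_pos: [0.59, 0.0756, 0.2267]
ee_rot: [0.976, 0.217, 0.0, -0.0]
wrist_force: [-0.1, -0.7, -0.9]
opening: 0.0314
```

```bash
python3 - <<'E'
from h import *
viewer.get_image('top');viewer.get_image('top')
rel(.5928,.0734,.1055,25)
E
```

```text
linear [ 0.25  0.09 12.11] dr [ 0.   0.  -0.1] | at [0.5902 0.0732 0.2266] t 18.0 open 0.0315 j7 -1.45
```

arm_command:
  plan:
    - {"fingers": 2.5, "linear": [0.25, 0.1, 2], "dr": [0, 0, 0]}
    - {"fingers": 2.5, "linear": [0.25, 0.1, 5], "dr": [0, 0, 0]}
    - {"fingers": 2.5, "linear": [0.25, 0.1, 8.5], "dr": [0, 0, 0]}
    - {"fingers": 2.5, "linear": [0.25, 0.1, 11], "dr": [0, 0, 0]}
    - {"fingers": 2.5, "linear": [0.25, 0.1, 11.7], "dr": [0, 0, 0]}

```text
t: 18.5
tcp_pos: [0.5914, 0.0726, 0.107]
ee_rot: [0.977, 0.215, -0.002, 0.0]
wrist_force: [-0.8, -1.0, -1.7]
opening: 0.032
```

arm_command:
  plan:
    - {"fingers": 2.5, "linear": [0, 0, 0], "dr": [0, 0, 0]}
    - {"fingers": 2.5, "linear": [0, 0, 0.1], "dr": [0, 0, 0]}
    - {"fingers": 2.5, "linear": [0, 0, 0.2], "dr": [0, 0, 0]}
    - {"fingers": 2.5, "linear": [0, 0, 0.2], "dr": [0, 0, 0]}

```text
t: 18.9
tcp_pos: [0.5934, 0.0747, 0.1085]
ee_rot: [0.976, 0.216, 0.001, 0.0]
wrist_force: [-0.5, -0.1, -1.0]
opening: 0.0315
```

```bash
python3 - <<'E'
from h import *
rel(.5928,.0734,.1055,25)
E
```

```text
linear [-0.11  0.1   0.3 ] dr [ 0.  -0.1 -0. ] | at [0.5934 0.0747 0.1085] t 18.9 open 0.0315 j7 -1.5
```

arm_command:
  plan:
    - {"fingers": 2.5, "linear": [-0.1, 0.1, 0.1], "dr": [0, 0, 0]}
    - {"fingers": 2.5, "linear": [-0.1, 0.1, 0.2], "dr": [0, 0, 0]}
    - {"fingers": 2.5, "linear": [-0.1, 0.1, 0.3], "dr": [0, 0, 0]}
    - {"fingers": 2.5, "linear": [-0.1, 0.1, 0.3], "dr": [0, 0, 0]}
    - {"fingers": 2.5, "linear": [-0.1, 0.1, 0.3], "dr": [0, 0, 0]}

```text
t: 19.4
tcp_pos: [0.5927, 0.0734, 0.1054]
ee_rot: [0.976, 0.216, 0.0, 0.0]
wrist_force: [-3.8, -1.9, 11.5]
opening: 0.0319
```

arm_command:
  plan:
    - {"fingers": 3.5, "linear": [0, 0, 0], "dr": [0, 0, 0]}
    - {"fingers": 4, "linear": [0, 0, 0], "dr": [0, 0, 0]}
    - {"fingers": 4.8, "linear": [0, 0, 0], "dr": [0, 0, 0]}
    - {"fingers": 4.8, "linear": [0, 0, 0], "dr": [0, 0, 0]}

```text
t: 19.8
tcp_pos: [0.5923, 0.0735, 0.1044]
ee_rot: [0.976, 0.216, -0.0, -0.0]
wrist_force: [-0.0, -0.4, -0.6]
opening: 0.0477
```

arm_command:
  plan:
    - {"fingers": 4.8, "linear": [0, 0, -1], "dr": [0, 0, 0]}
    - {"fingers": 4.8, "linear": [0, 0, -4], "dr": [0, 0, 0]}
    - {"fingers": 4.8, "linear": [0, 0, -8], "dr": [0, 0, 0]}
    - {"fingers": 4.8, "linear": [0, 0, -11.5], "dr": [0, 0, 0]}
    - {"fingers": 4.8, "linear": [0, 0, -11.5], "dr": [0, 0, 0]}

```text
t: 20.3
tcp_pos: [0.5947, 0.074, 0.2252]
ee_rot: [0.976, 0.216, 0.004, 0.0]
wrist_force: [0.8, 0.2, -1.0]
opening: 0.0479
```

```bash
python3 - <<'E'
from h import *
viewer.get_image('top');viewer.get_image('top')
c=cam('wrist'); im=save('wrist','w10')
print(proj('wrist',[[.5928,.0734,.153],[.6323,-.0441,.153],[.57,0,.12]],c))
rel(.467,-.3814,.215,25)
E
```

```text
[[257.90914032 199.4796408 ]
 [389.83308641 213.05556163]
 [313.24413383 239.20849521]]
linear [-30.54  35.94   0.45] dr [ 0.  0. -0.] | at [0.5921 0.0733 0.2195] t 20.45 open 0.0483 j7 -1.45
```

View pics/w10.png

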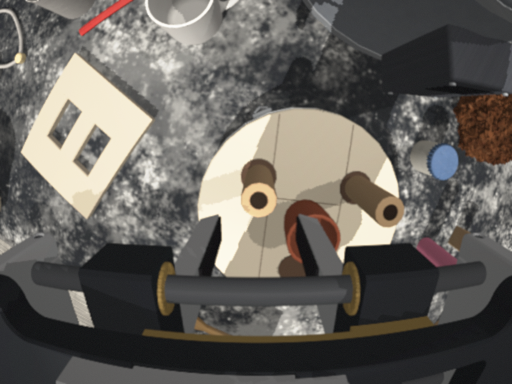

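arm_command:
  plan:
    - {"fingers": 6, "linear": [-1.5, 1.8, 0], "dr": [0, 0, 0]}
    - {"fingers": 6, "linear": [-4.3, 5, 0], "dr": [0, 0, 0]}
    - {"fingers": 6, "linear": [-7, 8.2, 0], "dr": [0, 0, 0]}
    - {"fingers": 6, "linear": [-9.8, 11.5, 0], "dr": [0, 0, 0]}
    - {"fingers": 6, "linear": [-12.5, 14.7, 0], "dr": [0, 0, 0]}

```text
t: 20.95
tcp_pos: [0.5397, -0.1142, 0.2184]
ee_rot: [0.976, 0.216, -0.001, -0.0]
wrist_force: [0.4, -0.2, -0.0]
opening: 0.0605
```

arm_command:
  plan:
    - {"fingers": 6, "linear": [-2.5, 3, 0], "dr": [0, 0, 0]}
    - {"fingers": 6, "linear": [-5, 5.9, 0], "dr": [0, 0, 0]}
    - {"fingers": 6, "linear": [-7.5, 8.8, 0], "dr": [0, 0, 0]}
    - {"fingers": 6, "linear": [-10, 11.7, 0], "dr": [0, 0, 0]}
    - {"fingers": 6, "linear": [-12.5, 14.7, 0], "dr": [0, 0, 0]}

```text
t: 21.45
tcp_pos: [0.4886, -0.2997, 0.2183]
ee_rot: [0.976, 0.216, -0.001, -0.001]
wrist_force: [0.1, -0.7, 0.3]
opening: 0.0601
```

arm_command:
  plan:
    - {"fingers": 6, "linear": [-2.5, 3, 0], "dr": [0, 0, 0]}
    - {"fingers": 6, "linear": [-4.5, 5.3, 0], "dr": [0, 0, 0]}
    - {"fingers": 6, "linear": [-5.5, 6.5, 0], "dr": [0, 0, 0]}
    - {"fingers": 6, "linear": [-5.5, 6.5, 0], "dr": [0, 0, 0]}

```text
t: 21.85
tcp_pos: [0.4662, -0.3822, 0.2184]
ee_rot: [0.977, 0.215, -0.001, -0.001]
wrist_force: [-0.1, 0.7, -1.3]
opening: 0.0598
```

```bash
python3 - <<'E'
from h import *
viewer.get_image('top');viewer.get_image('top')
c=cam('wrist'); im=save('wrist','w11')
print(proj('wrist',[.467,-.3814,.105],c))
rel(.467,-.3814,.055,25)
E
```

```text
[[259.46137886 188.6183503 ]]
linear [-0.2   0.18 16.41] dr [-0.1 -0.   0.1] | at [ 0.4681 -0.3791  0.2191] t 22.0 open 0.06 j7 -0.57
```

View pics/w11.png

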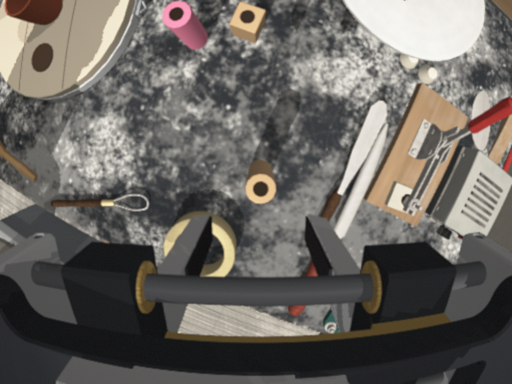

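arm_command:
  plan:
    - {"fingers": 6, "linear": [-0.2, 0.2, 4], "dr": [0, 0, 0]}
    - {"fingers": 6, "linear": [-0.2, 0.2, 8], "dr": [0, 0, 0]}
    - {"fingers": 6, "linear": [-0.2, 0.2, 12], "dr": [0, 0, 0]}
    - {"fingers": 6, "linear": [-0.2, 0.2, 15.2], "dr": [0, 0, 0]}
    - {"fingers": 6, "linear": [-0.2, 0.2, 16.3], "dr": [0, 0, 0]}

```text
t: 22.5
tcp_pos: [0.4658, -0.3806, 0.0535]
ee_rot: [0.976, 0.217, -0.001, -0.002]
wrist_force: [-0.3, -0.9, -0.1]
opening: 0.0598
```

arm_command:
  plan:
    - {"fingers": 6, "linear": [0, 0, 0], "dr": [0, 0, 0]}
    - {"fingers": 2.5, "linear": [0, 0, 0], "dr": [0, 0, 0]}
    - {"fingers": 2.5, "linear": [0, 0, 0], "dr": [0, 0, 0]}
    - {"fingers": 2.5, "linear": [0, 0, 0], "dr": [0, 0, 0]}
    - {"fingers": 2.5, "linear": [0, 0, 0], "dr": [0, 0, 0]}

```text
t: 23.0
tcp_pos: [0.4669, -0.3837, 0.0575]
ee_rot: [0.976, 0.216, 0.001, 0.0]
wrist_force: [-0.1, -0.7, 14.6]
opening: 0.0315
```

arm_command:
  plan:
    - {"fingers": 2.5, "linear": [0, 0, 0], "dr": [0, 0, 0]}
    - {"fingers": 2.5, "linear": [0, 0, 0], "dr": [0, 0, 0]}

```text
t: 23.2
tcp_pos: [0.4669, -0.3837, 0.0575]
ee_rot: [0.976, 0.216, 0.0, 0.0]
wrist_force: [-1.1, 1.6, 9.0]
opening: 0.0317
```

arm_command:
  plan:
    - {"fingers": 2.5, "linear": [0, 0, -1.5], "dr": [0, 0, 0]}
    - {"fingers": 2.5, "linear": [0, 0, -5], "dr": [0, 0, 0]}
    - {"fingers": 2.5, "linear": [0, 0, -9], "dr": [0, 0, 0]}
    - {"fingers": 2.5, "linear": [0, 0, -13], "dr": [0, 0, 0]}
    - {"fingers": 2.5, "linear": [0, 0, -16], "dr": [0, 0, 0]}

```text
t: 23.7
tcp_pos: [0.4666, -0.3837, 0.2204]
ee_rot: [0.976, 0.216, 0.001, 0.001]
wrist_force: [1.2, 0.1, -1.6]
opening: 0.0319
```

```bash
python3 - <<'E'
from h import *
viewer.get_image('top');viewer.get_image('top')
rel(.4988,-.0236,.215,25)
E
```

```text
linear [ 18.02 -31.44   0.58] dr [ 0.4 -0.2 -0.1] | at [ 0.468  -0.3847  0.2221] t 23.8 open 0.0316 j7 -0.57
```

arm_command:
  plan:
    - {"fingers": 2.5, "linear": [1.2, -2.1, 0], "dr": [0, 0, 0]}
    - {"fingers": 2.5, "linear": [3.2, -5.6, 0], "dr": [0, 0, 0]}
    - {"fingers": 2.5, "linear": [5.4, -9.4, 0], "dr": [0, 0, 0]}
    - {"fingers": 2.5, "linear": [7.6, -13.2, 0], "dr": [0, 0, 0]}
    - {"fingers": 2.5, "linear": [9.8, -17, 0], "dr": [0, 0, 0]}

```text
t: 24.3
tcp_pos: [0.483, -0.1862, 0.2165]
ee_rot: [0.976, 0.216, -0.0, -0.0]
wrist_force: [1.2, -0.9, -0.7]
opening: 0.0317
```

arm_command:
  plan:
    - {"fingers": 2.5, "linear": [2.2, -3.8, 0], "dr": [0, 0, 0]}
    - {"fingers": 2.5, "linear": [4.4, -7.6, 0], "dr": [0, 0, 0]}
    - {"fingers": 2.5, "linear": [6.6, -11.4, 0], "dr": [0, 0, 0]}
    - {"fingers": 2.5, "linear": [8.2, -14.4, 0], "dr": [0, 0, 0]}
    - {"fingers": 2.5, "linear": [8.2, -14.4, 0], "dr": [0, 0, 0]}

```text
t: 24.8
tcp_pos: [0.4969, -0.0181, 0.2167]
ee_rot: [0.976, 0.219, 0.0, -0.001]
wrist_force: [0.4, 0.5, -2.1]
opening: 0.0317
```

```bash
python3 - <<'E'
from h import *
viewer.get_image('top');viewer.get_image('top')
rel(.4988,-.0236,.1055,25)
E
```

```text
linear [ 0.14  0.19 11.1 ] dr [0.  0.  0.1] | at [ 0.4967 -0.0225  0.2165] t 24.9 open 0.0315 j7 -1.26
```

arm_command:
  plan:
    - {"fingers": 2.5, "linear": [0.15, 0.15, 2], "dr": [0, 0, 0]}
    - {"fingers": 2.5, "linear": [0.15, 0.15, 5], "dr": [0, 0, 0]}
    - {"fingers": 2.5, "linear": [0.15, 0.15, 8], "dr": [0, 0, 0]}
    - {"fingers": 2.5, "linear": [0.15, 0.15, 10], "dr": [0, 0, 0]}
    - {"fingers": 2.5, "linear": [0.15, 0.15, 10.7], "dr": [0, 0, 0]}

```text
t: 25.4
tcp_pos: [0.4977, -0.025, 0.1076]
ee_rot: [0.977, 0.215, -0.002, -0.0]
wrist_force: [0.6, -0.9, -1.3]
opening: 0.0318
```

arm_command:
  plan:
    - {"fingers": 2.5, "linear": [0, 0, 0], "dr": [0, 0, 0]}
    - {"fingers": 2.5, "linear": [0, 0, 0.1], "dr": [0, 0, 0]}
    - {"fingers": 2.5, "linear": [0, 0, 0.2], "dr": [0, 0, 0]}
    - {"fingers": 2.5, "linear": [0, 0, 0.2], "dr": [0, 0, 0]}

```text
t: 25.8
tcp_pos: [0.4995, -0.0236, 0.1082]
ee_rot: [0.976, 0.216, 0.001, 0.0]
wrist_force: [0.5, 0.5, -1.3]
opening: 0.0317
```

```bash
python3 - <<'E'
from h import *
rel(.4988,-.0236,.1055,25)
E
```

```text
linear [-0.06 -0.03  0.27] dr [ 0.  -0.1 -0. ] | at [ 0.4995 -0.0236  0.1082] t 25.8 open 0.0317 j7 -1.32
```

arm_command:
  plan:
    - {"fingers": 2.5, "linear": [0, 0, 0.1], "dr": [0, 0, 0]}
    - {"fingers": 2.5, "linear": [0, 0, 0.2], "dr": [0, 0, 0]}
    - {"fingers": 2.5, "linear": [0, 0, 0.28], "dr": [0, 0, 0]}
    - {"fingers": 2.5, "linear": [0, 0, 0.28], "dr": [0, 0, 0]}
    - {"fingers": 2.5, "linear": [0, 0, 0.28], "dr": [0, 0, 0]}

```text
t: 26.3
tcp_pos: [0.4994, -0.0235, 0.1054]
ee_rot: [0.976, 0.216, 0.0, 0.0]
wrist_force: [-2.2, -0.7, 12.2]
opening: 0.0317
```

arm_command:
  plan:
    - {"fingers": 3.5, "linear": [0, 0, 0], "dr": [0, 0, 0]}
    - {"fingers": 4, "linear": [0, 0, 0], "dr": [0, 0, 0]}
    - {"fingers": 4.8, "linear": [0, 0, 0], "dr": [0, 0, 0]}
    - {"fingers": 4.8, "linear": [0, 0, 0], "dr": [0, 0, 0]}

```text
t: 26.7
tcp_pos: [0.4991, -0.0235, 0.1046]
ee_rot: [0.976, 0.216, -0.0, -0.0]
wrist_force: [-1.0, -0.3, 0.2]
opening: 0.0474
```

arm_command:
  plan:
    - {"fingers": 4.8, "linear": [0, 0, -1], "dr": [0, 0, 0]}
    - {"fingers": 4.8, "linear": [0, 0, -4], "dr": [0, 0, 0]}
    - {"fingers": 4.8, "linear": [0, 0, -8], "dr": [0, 0, 0]}
    - {"fingers": 4.8, "linear": [0, 0, -11.5], "dr": [0, 0, 0]}
    - {"fingers": 4.8, "linear": [0, 0, -11.5], "dr": [0, 0, 0]}

```text
t: 27.2
tcp_pos: [0.5013, -0.0233, 0.2248]
ee_rot: [0.976, 0.216, 0.004, 0.001]
wrist_force: [-0.1, -0.0, -0.4]
opening: 0.0482
```

```bash
python3 - <<'E'
from h import *
viewer.get_image('top');viewer.get_image('top')
c=cam('wrist'); im=save('wrist','w12')
print(proj('wrist',[[.4988,-.0236,.153],[.5928,.0734,.153],[.6323,-.0441,.153],[.57,0,.12]],c))
rel(.531,.338,.22,-14)
E
```

```text
[[257.53270402 200.14744861]
 [199.39914621  52.95280426]
 [346.4306863   70.6934645 ]
 [266.82724481 113.19157968]]
linear [ 1.817e+01 -3.142e+01 -2.000e-02] dr [ 0. -0. 39.] | at [ 0.4989 -0.0236  0.2198] t 27.35 open 0.0482 j7 -1.26
```

View pics/w12.png

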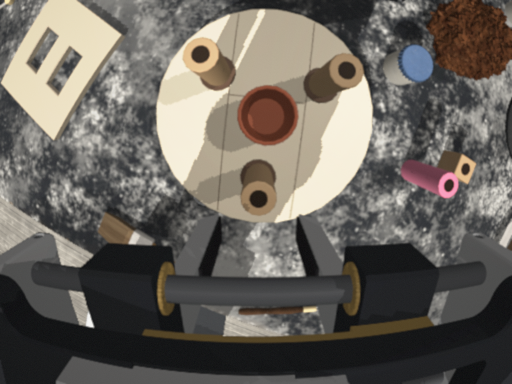

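arm_command:
  plan:
    - {"fingers": 5, "linear": [1.5, -2.6, 0], "dr": [0, 0, -8]}
    - {"fingers": 5, "linear": [3.5, -6, 0], "dr": [0, 0, -16]}
    - {"fingers": 5, "linear": [5.5, -9.5, 0], "dr": [0, 0, -24]}
    - {"fingers": 5, "linear": [7.5, -13, 0], "dr": [0, 0, -32]}
    - {"fingers": 5, "linear": [9.5, -16.5, 0], "dr": [0, 0, -40]}

```text
t: 27.85
tcp_pos: [0.5148, 0.1675, 0.2186]
ee_rot: [0.842, 0.539, -0.001, -0.0]
wrist_force: [0.1, 0.2, 0.2]
opening: 0.0497
```

```bash
python3 - <<'E'
from h import *
rel(.531,.338,.22,106);
E
```

```text
linear [16.16 -5.66 -0.15] dr [ -0.1   0.  -40.7] | at [0.5148 0.1675 0.2186] t 27.85 open 0.0497 j7 -0.98
```

arm_command:
  plan:
    - {"fingers": 5, "linear": [3.2, -1.1, 0], "dr": [0, 0, -8]}
    - {"fingers": 5, "linear": [6.5, -2.3, 0], "dr": [0, 0, -16]}
    - {"fingers": 5, "linear": [9.8, -3.5, 0], "dr": [0, 0, -24]}
    - {"fingers": 5, "linear": [13, -4.6, 0], "dr": [0, 0, -32]}
    - {"fingers": 5, "linear": [15.6, -5.5, 0], "dr": [0, 0, -40]}

```text
t: 28.35
tcp_pos: [0.5309, 0.3325, 0.2183]
ee_rot: [0.606, 0.795, -0.001, -0.001]
wrist_force: [-0.0, -1.8, 0.7]
opening: 0.0503
```

arm_command:
  plan:
    - {"fingers": 5, "linear": [0, 0, 0], "dr": [0, 0, -8]}
    - {"fingers": 5, "linear": [0, 0, 0], "dr": [0, 0, -16]}
    - {"fingers": 5, "linear": [0, 0, 0], "dr": [0, 0, -24]}
    - {"fingers": 5, "linear": [0, 0, 0], "dr": [0, 0, -32]}
    - {"fingers": 5, "linear": [0, 0, 0], "dr": [0, 0, -40]}

```text
t: 28.85
tcp_pos: [0.5311, 0.3305, 0.2183]
ee_rot: [0.298, 0.955, -0.001, -0.001]
wrist_force: [-0.5, 0.1, 1.1]
opening: 0.0499
```

arm_command:
  plan:
    - {"fingers": 5, "linear": [0, 0, 0], "dr": [0, 0, -8]}
    - {"fingers": 5, "linear": [0, 0, 0], "dr": [0, 0, -16]}
    - {"fingers": 5, "linear": [0, 0, 0], "dr": [0, 0, -20]}
    - {"fingers": 5, "linear": [0, 0, 0], "dr": [0, 0, -20]}

```text
t: 29.25
tcp_pos: [0.5313, 0.3304, 0.2184]
ee_rot: [0.13, 0.991, -0.0, -0.001]
wrist_force: [-0.1, 0.2, -0.0]
opening: 0.0497
```

```bash
python3 - <<'E'
from h import *
viewer.get_image('top')
im=save('top','top2');c=cam('wrist'); save('wrist','w13'); rel(.531,.338,.22,166)
E
```

```text
linear [ 0.24  0.7  -0.09] dr [-0.  -0.  -1.2] | at [0.5315 0.3307 0.2191] t 29.4 open 0.0501 j7 0.34
```

View pics/w13.png

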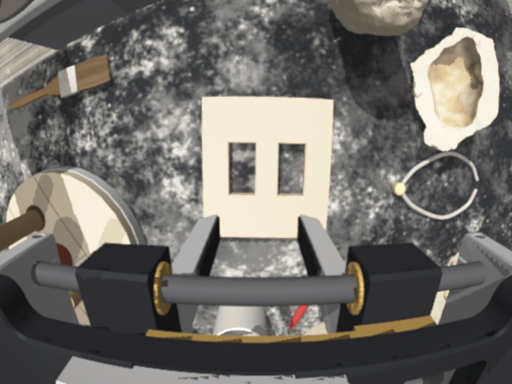

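View pics/top2.png

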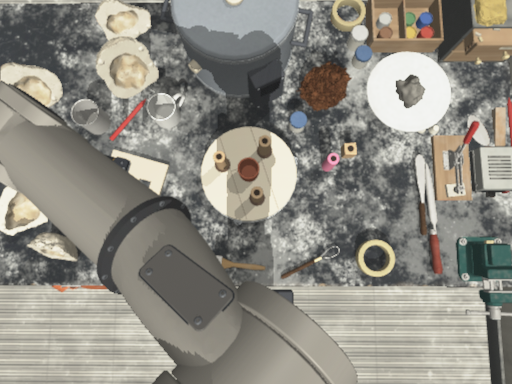

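```bash
python3 - <<'E'
import cv2
im=cv2.imread('pics/w13.png'); cv2.imwrite('pics/w13c.png',cv2.resize(im[85:250,190:345],None,fx=4.5,fy=3.6,interpolation=cv2.INTER_CUBIC))
E
```

```text
(no output)
```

View pics/w13c.png

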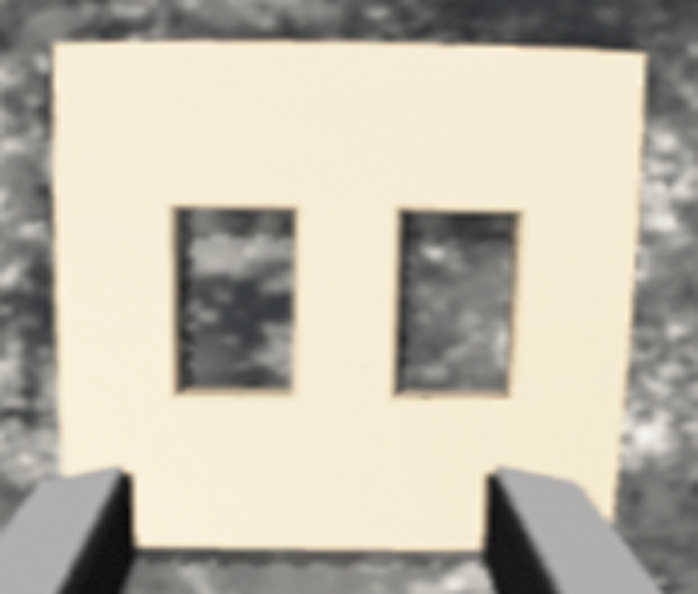

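```bash
python3 - <<'E'
from h import *
from scipy.optimize import least_squares
c=cam('wrist')
px=np.array([(172,206),(298,207),(173,394),(295,394),(394,209),(522,210),(392,396),(511,397),(53,43),(647,53)],float)
uv=np.c_[(px[:,0]+.5)/4.5-.5+190,(px[:,1]+.5)/3.6-.5+85]
W=onz('wrist',uv,.014,c)[:,:2]
# image up = tool +x (camera side); left->right = tool y
mx=[35,35,-35,-35,35,35,-35,-35,95,95]; my=[50,15,50,15,-15,-50,-15,-50,85,-85]
M=np.c_[mx,my]/1e3
def f(p,s=1):
    a=p[2];Rz=np.array([[np.cos(a),-np.sin(a)],[np.sin(a),np.cos(a)]]);return (M@Rz.T+p[:2]-W).ravel()
r=least_squares(f,[.53,.33,np.radians(166)]); print(r.x,np.degrees(r.x[2]),(f(r.x).reshape(-1,2)*1e3).round(1))
x,y,a=r.x; rel(x,y,.10,np.degrees(a))
E
```

```text
[0.52992962 0.34110008 2.86241235] 164.00414708729713 [[ 0.   0.4]
 [-0.4 -0.7]
 [ 0.3  0.4]
 [ 0.5 -1. ]
 [ 0.1  1.7]
 [ 0.1 -0.5]
 [ 0.5  0.3]
 [ 0.4 -0.4]
 [-0.7  0.4]
 [-1.  -0.5]]
linear [ 0.41  0.97 11.91] dr [-0.  -0.   0.8] | at [0.5315 0.3307 0.2191] t 29.4 open 0.0501 j7 0.34
```

arm_command:
  plan:
    - {"fingers": 5, "linear": [0.4, 1, 2], "dr": [0, 0, 0.8]}
    - {"fingers": 5, "linear": [0.4, 1, 5], "dr": [0, 0, 0.8]}
    - {"fingers": 5, "linear": [0.4, 1, 8], "dr": [0, 0, 0.8]}
    - {"fingers": 5, "linear": [0.4, 1, 11], "dr": [0, 0, 0.8]}
    - {"fingers": 5, "linear": [0.4, 1, 13], "dr": [0, 0, 0.8]}

```text
t: 29.9
tcp_pos: [0.5297, 0.341, 0.0875]
ee_rot: [0.139, 0.99, -0.001, -0.001]
wrist_force: [0.1, -0.5, -0.1]
opening: 0.05
```

```bash
python3 - <<'E'
from h import *
viewer.get_image('top'); viewer.get_image('top')
c=cam('wrist'); im=save('wrist','w14'); rel(.53,.341,.006,164)
x,y,a=.53,.341,np.radians(164)
im=im[:,:,::-1].copy()
for mx,my in [(35,50),(35,15),(-35,50),(-35,15),(35,-50),(35,-15),(-35,-50),(-35,-15)]:
    P=[x+(np.cos(a)*mx-np.sin(a)*my)/1e3,y+(np.sin(a)*mx+np.cos(a)*my)/1e3,.014]
    u=proj('wrist',P,c)[0]; cv2.circle(im,(int(round(u[0])),int(round(u[1]))),1,(0,0,255),-1)
cv2.imwrite('pics/w14.png',cv2.resize(im,None,fx=1.5,fy=1.5))
E
```

```text
linear [-0.04 -0.01  8.29] dr [-0.1 -0.1  0.1] | at [0.5298 0.3413 0.0889] t 30.05 open 0.0501 j7 0.22
```

View pics/w14.png

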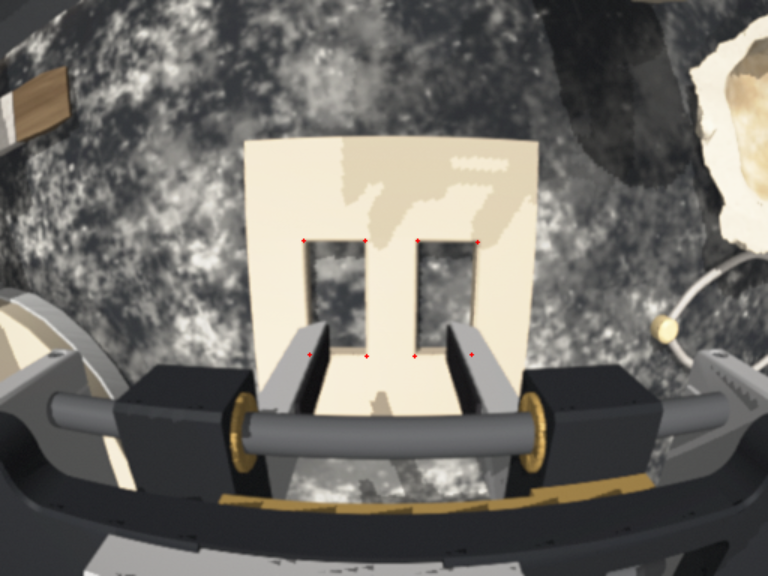

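arm_command:
  plan:
    - {"fingers": 5, "linear": [0, 0, 2.5], "dr": [0, 0, 0]}
    - {"fingers": 5, "linear": [0, 0, 5], "dr": [0, 0, 0]}
    - {"fingers": 5, "linear": [0, 0, 6.5], "dr": [0, 0, 0]}
    - {"fingers": 5, "linear": [0, 0, 7.2], "dr": [0, 0, 0]}
    - {"fingers": 5, "linear": [0, 0, 7.5], "dr": [0, 0, 0]}

```text
t: 30.55
tcp_pos: [0.5306, 0.3418, 0.0151]
ee_rot: [0.138, 0.99, 0.0, 0.0]
wrist_force: [0.0, -1.3, 0.2]
opening: 0.05
```

arm_command:
  plan:
    - {"fingers": 5, "linear": [0, 0, 0.3], "dr": [0, 0, 0]}
    - {"fingers": 5, "linear": [0, 0, 0.5], "dr": [0, 0, 0]}
    - {"fingers": 5, "linear": [0, 0, 0.5], "dr": [0, 0, 0]}
    - {"fingers": 5, "linear": [0, 0, 0.5], "dr": [0, 0, 0]}

```text
t: 30.95
tcp_pos: [0.5306, 0.3416, 0.0101]
ee_rot: [0.138, 0.99, 0.0, 0.0]
wrist_force: [0.1, 0.3, -0.3]
opening: 0.0501
```

```bash
python3 - <<'E'
from h import *
rel(.53,.341,.004,164)
E
```

```text
linear [ 0.05 -0.08  0.61] dr [0.  0.  0.2] | at [0.5306 0.3416 0.0101] t 30.95 open 0.0501 j7 0.15
```

arm_command:
  plan:
    - {"fingers": 5, "linear": [0, 0, 0.3], "dr": [0, 0, 0]}
    - {"fingers": 5, "linear": [0, 0, 0.5], "dr": [0, 0, 0]}
    - {"fingers": 5, "linear": [0, 0, 0.5], "dr": [0, 0, 0]}
    - {"fingers": 5, "linear": [0, 0, 0.5], "dr": [0, 0, 0]}

```text
t: 31.35
tcp_pos: [0.5304, 0.3415, 0.0046]
ee_rot: [0.138, 0.99, -0.0, -0.0]
wrist_force: [0.3, -0.2, -0.1]
opening: 0.0498
```

arm_command:
  plan:
    - {"fingers": 2.5, "linear": [0, 0, 0], "dr": [0, 0, 0]}
    - {"fingers": 2.5, "linear": [0, 0, 0], "dr": [0, 0, 0]}
    - {"fingers": 2.5, "linear": [0, 0, 0], "dr": [0, 0, 0]}
    - {"fingers": 2.5, "linear": [0, 0, 0], "dr": [0, 0, 0]}
    - {"fingers": 2.5, "linear": [0, 0, 0], "dr": [0, 0, 0]}
  grip_force: 45

```text
t: 31.85
tcp_pos: [0.5305, 0.3416, 0.0048]
ee_rot: [0.138, 0.99, 0.0, 0.0]
wrist_force: [-0.6, 0.5, 1.1]
opening: 0.0294
```

arm_command:
  plan:
    - {"fingers": 2.5, "linear": [0, 0, -0.3], "dr": [0, 0, 0]}
    - {"fingers": 2.5, "linear": [0, 0, -0.8], "dr": [0, 0, 0]}
    - {"fingers": 2.5, "linear": [0, 0, -1.5], "dr": [0, 0, 0]}
    - {"fingers": 2.5, "linear": [0, 0, -2], "dr": [0, 0, 0]}
    - {"fingers": 2.5, "linear": [0, 0, -2], "dr": [0, 0, 0]}

```text
t: 32.35
tcp_pos: [0.5309, 0.3418, 0.0257]
ee_rot: [0.138, 0.99, 0.0, 0.001]
wrist_force: [-0.9, -0.0, -6.2]
opening: 0.0297
```

```bash
python3 - <<'E'
from h import *
c=cam('wrist');save('wrist','w15'); save('side','s15'); rel(.53,.341,.004,164); print(env.state()['wrist_force'],env.state()['torque'])
E
```

```text
linear [ 0.04 -0.06  2.09] dr [0.  0.  0.2] | at [0.5305 0.3414 0.0249] t 32.45 open 0.0295 j7 0.17
[-0.36657253  0.98033639 -4.81237498] [ 0.04061703 -0.1069265  -0.03488507]
```

View pics/w15.png

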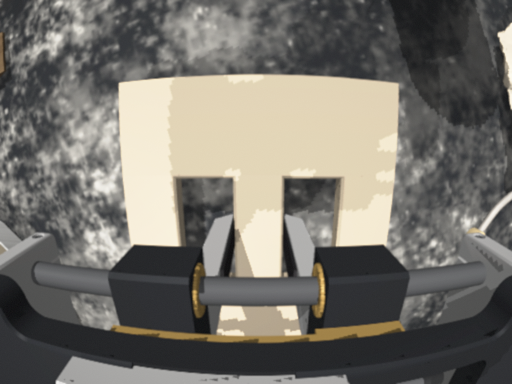

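View pics/s15.png

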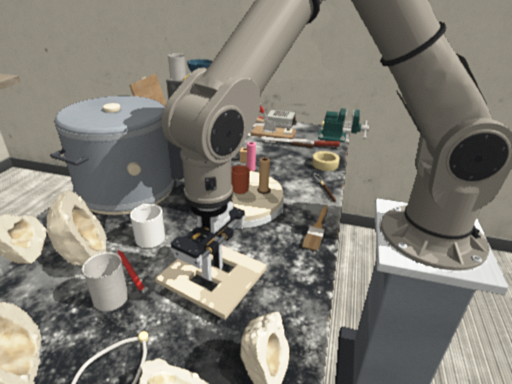

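arm_command:
  plan:
    - {"fingers": 2.5, "linear": [0, 0, -2], "dr": [0, 0, 0]}
    - {"fingers": 2.5, "linear": [0, 0, -5], "dr": [0, 0, 0]}
    - {"fingers": 2.5, "linear": [0, 0, -8.5], "dr": [0, 0, 0]}
    - {"fingers": 2.5, "linear": [0, 0, -12], "dr": [0, 0, 0]}
    - {"fingers": 2.5, "linear": [0, 0, -15], "dr": [0, 0, 0]}

```text
t: 32.95
tcp_pos: [0.5303, 0.3415, 0.1763]
ee_rot: [0.138, 0.99, 0.0, 0.0]
wrist_force: [0.9, 0.1, -5.6]
opening: 0.0297
```

arm_command:
  plan:
    - {"fingers": 2.5, "linear": [0, 0, -2.5], "dr": [0, 0, 0]}
    - {"fingers": 2.5, "linear": [0, 0, -4.5], "dr": [0, 0, 0]}
    - {"fingers": 2.5, "linear": [0, 0, -5.5], "dr": [0, 0, 0]}
    - {"fingers": 2.5, "linear": [0, 0, -5.5], "dr": [0, 0, 0]}

```text
t: 33.35
tcp_pos: [0.5307, 0.3418, 0.2305]
ee_rot: [0.138, 0.99, 0.0, 0.001]
wrist_force: [0.5, 0.3, -5.9]
opening: 0.0296
```

```bash
python3 - <<'E'
from h import *
viewer.get_image('top')
rel(.5699,.0003,.225,198.6)
E
```

```text
linear [-13.11 -31.73   0.43] dr [ -0.    0.  -34.4] | at [0.5304 0.3413 0.2293] t 33.4 open 0.0296 j7 0.32
```

Move over in three calls with rotation.

arm_command:
  plan:
    - {"fingers": 2.5, "linear": [-0.8, -1.9, 0], "dr": [0, 0, -3]}
    - {"fingers": 2.5, "linear": [-2, -4.8, 0], "dr": [0, 0, -6]}
    - {"fingers": 2.5, "linear": [-3.3, -8, 0], "dr": [0, 0, -9]}
    - {"fingers": 2.5, "linear": [-4.6, -11.2, 0], "dr": [0, 0, -12]}
    - {"fingers": 2.5, "linear": [-5.8, -14, 0], "dr": [0, 0, -15]}

```text
t: 33.9
tcp_pos: [0.5476, 0.1888, 0.2281]
ee_rot: [0.006, 1.0, -0.0, -0.001]
wrist_force: [0.2, -0.2, -6.2]
opening: 0.0296
```

```bash
python3 - <<'E'
from h import *
rel(.5699,.0003,.225,198.6)
E
```

```text
linear [ -2.48 -18.82   0.32] dr [ -0.   -0.1 -19.3] | at [0.5476 0.1888 0.2281] t 33.9 open 0.0296 j7 0.83
```

arm_command:
  plan:
    - {"fingers": 2.5, "linear": [-0.4, -3.2, 0], "dr": [0, 0, -4]}
    - {"fingers": 2.5, "linear": [-0.8, -6.4, 0], "dr": [0, 0, -8]}
    - {"fingers": 2.5, "linear": [-1.2, -9.6, 0], "dr": [0, 0, -12]}
    - {"fingers": 2.5, "linear": [-1.6, -12.6, 0], "dr": [0, 0, -16]}
    - {"fingers": 2.5, "linear": [-2.1, -15.5, 0], "dr": [0, 0, -19]}

```text
t: 34.4
tcp_pos: [0.5661, 0.034, 0.2282]
ee_rot: [-0.159, 0.987, 0.0, -0.001]
wrist_force: [-0.3, -0.6, -5.8]
opening: 0.0295
```

```bash
python3 - <<'E'
from h import *
viewer.get_image('top');viewer.get_image('top')
rel(.5699,.0003,.225,198.6)
E
```

```text
linear [ 0.63 -2.98  0.27] dr [-0.  -0.2 -0.7] | at [0.5668 0.0306 0.2277] t 34.5 open 0.0297 j7 1.43
```

arm_command:
  plan:
    - {"fingers": 2.5, "linear": [0.2, -1, 0], "dr": [0, 0, -0.7]}
    - {"fingers": 2.5, "linear": [0.5, -2.2, 0], "dr": [0, 0, -0.7]}
    - {"fingers": 2.5, "linear": [0.6, -3, 0], "dr": [0, 0, -0.7]}
    - {"fingers": 2.5, "linear": [0.6, -3, 0], "dr": [0, 0, -0.7]}
    - {"fingers": 2.5, "linear": [0.6, -3, 0], "dr": [0, 0, -0.7]}

```text
t: 35.0
tcp_pos: [0.5704, 0.0056, 0.2297]
ee_rot: [-0.164, 0.986, 0.0, 0.0]
wrist_force: [-0.8, 0.8, -5.3]
opening: 0.0291
```

```bash
python3 - <<'E'
from h import *
save('side','s16')
rel(.5699,.0003,.1578,198.6)
c=cam('wrist'); im=save('wrist','w16')[:,:,::-1].copy()
x,y=env.state()['tcp_pos'][:2]; z=env.state()['tcp_pos'][2]-.0048+.014; a=np.radians(198.6)
for mx,my in [(35,50),(35,15),(35,-50),(35,-15),(95,85),(95,-85)]:
    P=[x+(np.cos(a)*mx-np.sin(a)*my)/1e3,y+(np.sin(a)*mx+np.cos(a)*my)/1e3,z]
    u=proj('wrist',P,c)[0]; cv2.circle(im,(int(round(u[0])),int(round(u[1]))),1,(0,0,255),-1)
cv2.imwrite('pics/w16.png',cv2.resize(im,None,fx=1.5,fy=1.5))
E
```

```text
linear [ 0.23 -0.51  7.19] dr [0.  0.  0.3] | at [0.5704 0.0059 0.2297] t 35.05 open 0.0295 j7 1.49
```

View pics/w16.png

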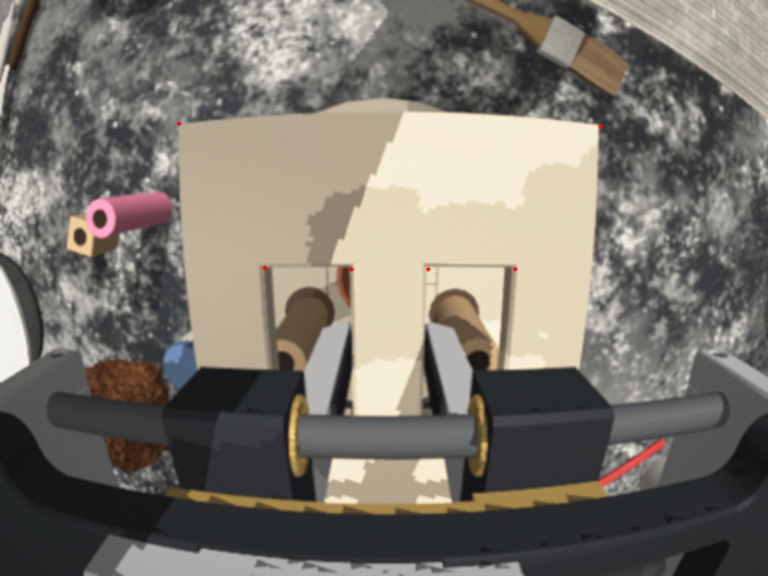

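View pics/s16.png

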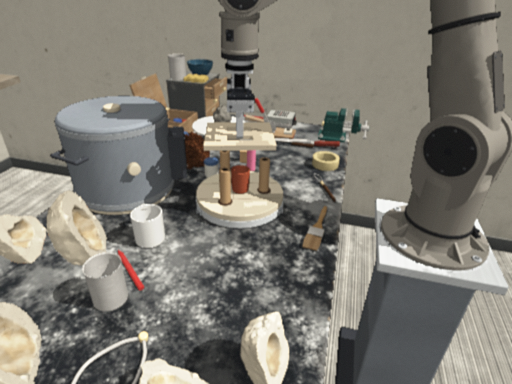

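arm_command:
  plan:
    - {"fingers": 2.5, "linear": [0.2, -0.5, 1], "dr": [0, 0, 0.2]}
    - {"fingers": 2.5, "linear": [0.2, -0.5, 2.5], "dr": [0, 0, 0.2]}
    - {"fingers": 2.5, "linear": [0.2, -0.5, 4], "dr": [0, 0, 0.2]}
    - {"fingers": 2.5, "linear": [0.2, -0.5, 5.5], "dr": [0, 0, 0.2]}
    - {"fingers": 2.5, "linear": [0.2, -0.5, 6.2], "dr": [0, 0, 0.2]}

```text
t: 35.6
tcp_pos: [0.5692, -0.0, 0.1654]
ee_rot: [-0.162, 0.987, 0.0, -0.001]
wrist_force: [-0.3, 0.5, -5.7]
opening: 0.0296
```

```bash
python3 - <<'E'
from h import *
viewer.get_image('top');viewer.get_image('top')
rel(.5699,.0003,.1578,198.6)
save('wrist','w17');save('side','s17')
E
```

```text
linear [-0.04  0.01  0.85] dr [ 0.1 -0.1  0.1] | at [5.695e-01 1.000e-04 1.663e-01] t 35.7 open 0.0296 j7 1.44
```

View pics/w17.png

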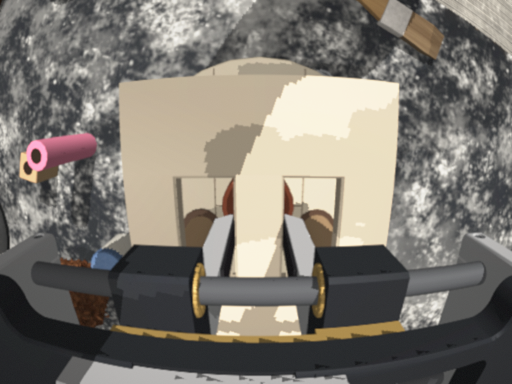

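Now the last 8 mm in small steps.

arm_command:
  plan:
    - {"fingers": 2.5, "linear": [0, 0, 0.2], "dr": [0, 0, 0]}
    - {"fingers": 2.5, "linear": [0, 0, 0.4], "dr": [0, 0, 0]}
    - {"fingers": 2.5, "linear": [0, 0, 0.6], "dr": [0, 0, 0]}
    - {"fingers": 2.5, "linear": [0, 0, 0.6], "dr": [0, 0, 0]}
    - {"fingers": 2.5, "linear": [0, 0, 0.6], "dr": [0, 0, 0]}

```text
t: 36.3
tcp_pos: [0.5702, -0.0001, 0.1618]
ee_rot: [-0.162, 0.987, 0.0, 0.0]
wrist_force: [-0.3, -0.0, -5.9]
opening: 0.0292
```

arm_command:
  plan:
    - {"fingers": 2.5, "linear": [0, 0, 0.1], "dr": [0, 0, 0]}
    - {"fingers": 2.5, "linear": [0, 0, 0.2], "dr": [0, 0, 0]}
    - {"fingers": 2.5, "linear": [0, 0, 0.3], "dr": [0, 0, 0]}
    - {"fingers": 2.5, "linear": [0, 0, 0.3], "dr": [0, 0, 0]}
    - {"fingers": 2.5, "linear": [0, 0, 0.3], "dr": [0, 0, 0]}

```text
t: 36.8
tcp_pos: [0.5702, -0.0001, 0.1587]
ee_rot: [-0.162, 0.987, 0.0, -0.0]
wrist_force: [-0.4, -0.5, -4.4]
opening: 0.0294
```

arm_command:
  plan:
    - {"fingers": 2.5, "linear": [0, 0, 0.05], "dr": [0, 0, 0]}
    - {"fingers": 2.5, "linear": [0, 0, 0.1], "dr": [0, 0, 0]}
    - {"fingers": 2.5, "linear": [0, 0, 0.1], "dr": [0, 0, 0]}
    - {"fingers": 2.5, "linear": [0, 0, 0.1], "dr": [0, 0, 0]}

```text
t: 37.2
tcp_pos: [0.5703, -0.0001, 0.1578]
ee_rot: [-0.162, 0.987, 0.0, 0.0]
wrist_force: [-0.1, -0.5, -3.6]
opening: 0.0295
```

arm_command:
  plan:
    - {"fingers": 2.5, "linear": [0, 0, 0.05], "dr": [0, 0, 0]}
    - {"fingers": 2.5, "linear": [0, 0, 0.1], "dr": [0, 0, 0]}
    - {"fingers": 2.5, "linear": [0, 0, 0.1], "dr": [0, 0, 0]}
    - {"fingers": 2.5, "linear": [0, 0, 0.1], "dr": [0, 0, 0]}

```text
t: 37.6
tcp_pos: [0.5707, 0.0001, 0.1578]
ee_rot: [-0.162, 0.987, -0.0, 0.001]
wrist_force: [-3.9, -1.3, 11.7]
opening: 0.0294
```

Seated on the posts. Release slowly.

arm_command:
  plan:
    - {"fingers": 3.2, "linear": [0, 0, -0.05], "dr": [0, 0, 0]}
    - {"fingers": 3.6, "linear": [0, 0, -0.05], "dr": [0, 0, 0]}
    - {"fingers": 4.2, "linear": [0, 0, -0.05], "dr": [0, 0, 0]}
    - {"fingers": 4.8, "linear": [0, 0, -0.05], "dr": [0, 0, 0]}
    - {"fingers": 4.8, "linear": [0, 0, -0.05], "dr": [0, 0, 0]}

```text
t: 38.1
tcp_pos: [0.5702, -0.0001, 0.1571]
ee_rot: [-0.162, 0.987, 0.0, -0.0]
wrist_force: [-0.3, -0.6, 0.6]
opening: 0.048
```

arm_command:
  plan:
    - {"fingers": 4.8, "linear": [0, 0, -0.5], "dr": [0, 0, 0]}
    - {"fingers": 4.8, "linear": [0, 0, -1.5], "dr": [0, 0, 0]}
    - {"fingers": 4.8, "linear": [0, 0, -4], "dr": [0, 0, 0]}
    - {"fingers": 4.8, "linear": [0, 0, -7.5], "dr": [0, 0, 0]}
    - {"fingers": 4.8, "linear": [0, 0, -11], "dr": [0, 0, 0]}

```text
t: 38.6
tcp_pos: [0.57, 0.0002, 0.2691]
ee_rot: [-0.162, 0.987, 0.0, 0.0]
wrist_force: [-0.1, -0.3, 0.4]
opening: 0.0479
```

```bash
python3 - <<'E'
from h import *
viewer.get_image('top');viewer.get_image('top');viewer.get_image('top')
save('side','s18'); c=cam('wrist'); im=save('wrist','w18')[:,:,::-1].copy(); print(env.state()['tcp_pos'])
x,y,a=.5699,.0003,np.radians(198.58)
for mx,my in [(35,50),(35,15),(35,-50),(35,-15),(95,85),(95,-85),(-35,50),(-35,15),(-35,-50),(-35,-15)]:
    P=[x+(np.cos(a)*mx-np.sin(a)*my)/1e3,y+(np.sin(a)*mx+np.cos(a)*my)/1e3,.167]
    u=proj('wrist',P,c)[0]; cv2.circle(im,(int(round(u[0])),int(round(u[1]))),1,(0,0,255),-1)
cv2.imwrite('pics/w18.png',cv2.resize(im,None,fx=1.5,fy=1.5))
E
```

```text
[ 5.70051518e-01 -2.26755636e-04  2.67339582e-01]
```

View pics/w18.png

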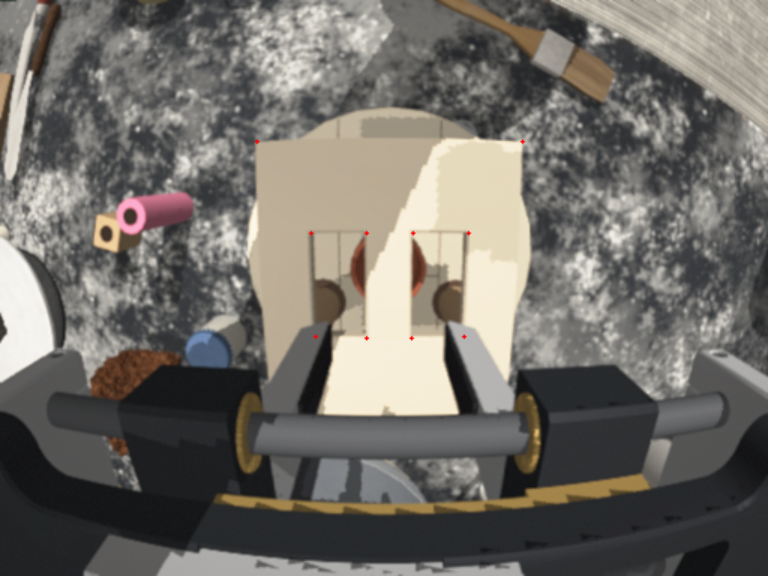

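View pics/s18.png

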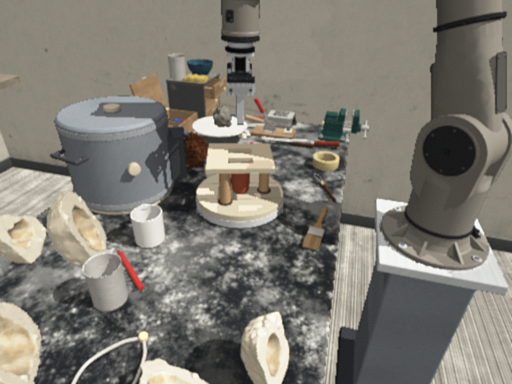

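```bash
python3 - <<'E'
from h import *
print(env.close_job()); print(env.state()['t'],env.state()['wrist_force'])
E
```

```text
the job is handed in; nothing more can be done
None
the job is handed in; nothing more can be done
```

The first tier is built and handed in. Handing in gives no verdict, so I do not know the official result. The cup stands in the middle of the base, one tall post stands on each of the three pads, and the shelf lies on the posts. I never touched the short square prop or the pink look-alike. The last move ended at about 39 s of the 144 s allowed.

- **Posts and cup:** After each one was set down, the wrist camera showed its centre within about 1–2 mm of where it should be. I lowered each until the force reading showed contact, then opened the fingers slowly.
- **Shelf:** I set it down by force and it showed contact at the expected height. The last wrist picture put its slots and corners within about 2–3 mm of the target position. It looked square to the base there, and level in the side view.
- **Short prop:** It still stands in its place in the last wrist picture.
- **Not measured:** I could not check the shelf's contact force on each single post. That all three carry it rests on how level it looks and the contact height.

No check failed or disagreed. One early wrist reading of the cup was about 5 mm off because the arm was still settling, so I took it again before grasping.

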